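# Load the bottle carrier and lock its retaining bar

## Robot

A 7-joint arm with a two-finger parallel gripper is mounted at the origin on a cart in front of the work surface, level with it; the furniture and walls round the work are solid. World frame = base frame: x ahead of the robot, y to its left, z up, the work surface at z = 0. Lengths are in m, angles in rad, forces in N, time in s.
With the tool pointing down it reaches from about 0.35 to 0.9 m from the base axis. Payload 19.9 kg.
Tool frame: the origin (TCP) lies midway between the tips of the shut fingers; the grasp point (between the pads) lies 19 mm behind it; z points along the fingers, y is the line along which they close (so a half turn about z gives the same grasp; the last joint's range is limited). The gripper opens to 85 mm and grips with 20 to 120 N. Pads are 22 mm wide; open, the fingers measure 114 mm over their backs; the gripper's body (76 mm by 85 mm) begins 54 mm behind the grasp point. The pads swing forward as they close: fully open they stand 13 mm farther back than shut.
Start: joints at [1.208, 0.417, -0.01, 1.614, 0.005, 1.111, -0.053], TCP at [0.198, -0.593, 0.231] pointing down, gripper open.
Joint ranges: [-2.81, 2.81], [-0.39, 2.02], [-1.27, 1.25], [0.06, 2.57], [-1.19, 4.33], [0.19, 2], [-2.82, 2.82]. Speed limits (rad/s): [1.89, 1.89, 2.39, 2.39, 3.01, 3.01, 3.01].

## Interface

Orientations are given as a unit quaternion [x, y, z, w].
In Python, from cell import r gives the robot as it stands.
- The arm moves only by the tool advance, called after ">>>" as a command line: name --pt "numbers of a row" for each row, then --argument value for the rest. Schema: {"type":"object","properties":{"rows":{"type":"array","items":{"type":"array","items":{"type":"number"},"minItems":7,"maxItems":7},"minItems":1,"maxItems":20},"force":{"type":"number"},"only":{"type":"string"},"quiet":{"type":"boolean"},"lines":{"type":"string"}},"required":["rows"],"additionalProperties":false}. rows is a list of rows, 1 to 20 of them, each of 7 numbers: the finger opening in m, then dx, dy, dz in m, then a rotation vector rx, ry, rz in rad; each row is the pose to reach, as a shift and turn from the pose commanded when the call began, along the tool's axes at that moment; what a row does not reach only later rows make up. A row lasts 1/8 s, in which the tool goes at most 0.0625 m and 0.188 rad, less where a joint would pass 70% of its speed; a pose out of reach is approached as far as the arm can. The fingers move at their own pace and stop on an object; force is the grip in N (left out, the last holds). Time passes only in rows, so rows that do not move let the fingers close. The tool returns the time, the measured TCP pose, the force, the opening and the grip force at its end. only (a regular expression) keeps the lines of the reply that match it, lines (a string "A,B") keeps lines A to B, and quiet returns only ok. Input that does not fit is refused with a message, and nothing moves.
- r.observe(): the state, without advancing time (a new reading comes with each control period).
- r.get_image(name): name is "side" or "top" or "wrist"; returns the picture (420x560x3 uint8, red, green, blue); there is no depth.
- r.camera_params(name): a dict with "camera_matrix" (3x3 intrinsics, pixels), "R" (3x3) and "t" (3): a world point X has camera coordinates R X + t. Camera axes: x right, y down, z forward; pixel columns grow to the right and rows downward; lengths in m; the calibration is good to about 2 mm. The wrist camera is an equidistant fisheye: a pixel r from the principal point sees the ray r / f radians off the axis. A picture is of the moment at which its call begins: read the wrist's pose just before it. camera_params takes no time and is no camera call; for the wrist camera it gives the pose at the moment of the call.
- r.hand_in(): hands the job in; it is judged then, once.
The state is a dict: "time": time; "q": joint angles; "qvel": joint speeds; "effort": joint torques, N m; "tool_pos": TCP position; "orientation": TCP orientation; "ft_force": force on the tool from outside, world axes, zero at the start; "torque": the same for the moment, N m; "width": finger opening in m; "grip_force": force on a finger pad.
Only numpy, scipy, OpenCV 4.12 (cv2) and the standard library are available. Lean on these libraries where they do the work, as an engineer would, in place of code of your own. Each camera call takes 0.05 s, during which the arm holds its last target. There are 200 camera calls.

## Task

Get the blue bottle carrier ready to be carried to the cold room: swing its two hasps open, stand every amber bottle with a red cap from the bench upright on the floor of a compartment of its own, then lay the aluminium retaining bar across the two end plates above the caps, lugs up and down in both notches, and swing both hasps fully down so that the lugs come through their slots. Leave the other things on the bench where they are.

Things in the scene. Friction and masses are not known exactly. Their poses are not given: they have to be found in the camera images.
- carrier: Blue bottle carrier, fixed to the bench: 84 mm deep (x), 296 mm long (y), 147 mm high. Origin: centre of its underside; z up. Four compartments in a row along y, walls 34 mm high; a 6 mm steel rod along each long side at x = +-38.5 mm, 82 mm up. End plates at y = +-138 to +-148 mm, 147 mm high, each with a notch in its top edge and a hasp hinged on its outside.
- notch_left (a point): Centre of the floor of the notch in the +y end plate, 133 mm above the carrier's underside. The notch is 32 mm wide (carrier x), 14 mm deep, open upward. Axes as the carrier's.
- notch_right (a point): The same for the notch in the -y end plate.
- hasp_left (a joint): Angle of the hasp at the carrier's +y end (rad): 0 = down flat, inward over the notch; 1.57 = upright; 2.2 = leaning outward at its stop. Stiff hinge, stays where left (0.5 N at the tab moves it). Steel strap 30 mm wide (carrier x), 4 mm thick, 57 mm long; slot 12 x 14 mm centred 36 mm from the hinge; at the tip a tab 30 mm wide, 5 mm thick, turned up 15 mm.
- hasp_right (a joint): The same for the hasp at the carrier's -y end.
- hasp_left_hinge (a point): Hinge axis of the +y hasp, 154 mm along carrier +y from the carrier's middle, 149 mm up; the axis runs along carrier x.
- hasp_right_hinge (a point): Hinge axis of the -y hasp, 154 mm along carrier -y, 149 mm up; the axis runs along carrier x.
- hasp_left_tab (a point): Middle of the upturned tab of the +y hasp (moves with it): 54.5 mm from the hinge along the strap and 10.5 mm off that line, on the strap's upper side. The tab can be gripped across its 30 mm width and then pivots between the finger pads.
- hasp_right_tab (a point): The same for the -y hasp.
- retaining_bar: Aluminium bar 292 mm long (its y), 26 mm wide (x), 14 mm thick, 0.25 kg, lying on the bench, lugs up. Origin: centre of its underside. At each end, 118 mm from the middle, a steel lug 6 x 6 mm stands 11.5 mm above its top. Either end may go left. With the ends on both notch floors and the bar centred, the lugs fit the slots of the closed hasps and it clears the caps by 3 mm.
- compartment_1 (a point): Centre of the floor of a compartment, 66 mm (carrier x) by 65 mm (y), at carrier y = 103.5 mm, floor 6 mm above the bench.
- compartment_2 (a point): Centre of the floor of a compartment, 66 mm (carrier x) by 65 mm (y), at carrier y = 34.5 mm, floor 6 mm above the bench.
- compartment_3 (a point): Centre of the floor of a compartment, 66 mm (carrier x) by 65 mm (y), at carrier y = -34.5 mm, floor 6 mm above the bench.
- compartment_4 (a point): Centre of the floor of a compartment, 66 mm (carrier x) by 65 mm (y), at carrier y = -103.5 mm, floor 6 mm above the bench.
- bottle_1: Amber plastic bottle, round body 60 mm, 124 mm tall, 0.16 kg, with a red screw cap (does not turn here) 23 mm in diameter from 107 to 124 mm up; below it the bottle widens at once to its shoulders, so grip only the cap. Origin: centre of its underside, z up. Two to four of these four bottles stand on the bench; the others are absent.
- bottle_2: Amber plastic bottle, round body 60 mm, 124 mm tall, 0.16 kg, with a red screw cap (does not turn here) 23 mm in diameter from 107 to 124 mm up; below it the bottle widens at once to its shoulders, so grip only the cap. Origin: centre of its underside, z up. Two to four of these four bottles stand on the bench; the others are absent.
- bottle_3: Amber plastic bottle, round body 60 mm, 124 mm tall, 0.16 kg, with a red screw cap (does not turn here) 23 mm in diameter from 107 to 124 mm up; below it the bottle widens at once to its shoulders, so grip only the cap. Origin: centre of its underside, z up. Two to four of these four bottles stand on the bench; the others are absent.
- bottle_4: Amber plastic bottle, round body 60 mm, 124 mm tall, 0.16 kg, with a red screw cap (does not turn here) 23 mm in diameter from 107 to 124 mm up; below it the bottle widens at once to its shoulders, so grip only the cap. Origin: centre of its underside, z up. Two to four of these four bottles stand on the bench; the others are absent.
- label_tape: Roll of tape, 100 mm, 25 mm high; a bystander. Origin: centre of its underside.
- log_book: Blue notebook, 148 x 110 x 16 mm; a bystander. Origin: centre of its underside.
- marker: Black marker pen, 132 mm long; a bystander. Origin: centre of its underside.

How it is judged:
On the way, in this order (a step that is already met when the one before it is completed fails the run):
1. both hasps are swung off the notches (value of joint each of hasp_left, hasp_right above 1.2 rad), for 0.2 s.
2. every bottle stands in a compartment and the bar lies in both notches (x of bottle_1 in the frame of carrier between -0.02 and 0.02 m and y of bottle_1 in the frame of carrier between -0.125 and 0.125 m and z of bottle_1 in the frame of carrier between 0 and 0.014 m and angle between each of bottle_1, bottle_2, bottle_3, bottle_4's own z axis and vertical below 0.12 rad and x of bottle_2 in the frame of carrier between -0.02 and 0.02 m and y of bottle_2 in the frame of carrier between -0.125 and 0.125 m and z of bottle_2 in the frame of carrier between 0 and 0.014 m and x of bottle_3 in the frame of carrier between -0.02 and 0.02 m and y of bottle_3 in the frame of carrier between -0.125 and 0.125 m and z of bottle_3 in the frame of carrier between 0 and 0.014 m and x of bottle_4 in the frame of carrier between -0.02 and 0.02 m and y of bottle_4 in the frame of carrier between -0.125 and 0.125 m and z of bottle_4 in the frame of carrier between 0 and 0.014 m and x of retaining_bar in the frame of carrier between -0.006 and 0.006 m and y of retaining_bar in the frame of carrier between -0.009 and 0.009 m and z of retaining_bar in the frame of carrier between 0.129 and 0.138 m and angle between the y axis of retaining_bar and the y axis of carrier, either way round below 0.04 rad and angle between retaining_bar's own z axis and vertical below 0.05 rad), for 0.2 s.
At the end, for the whole second after the job is handed in: Every bottle present stands upright (0.12 rad) on the floor of a compartment; the bar lies lugs up and level in both notches, centred within 6 mm across and 9 mm along, underside 129 to 138 mm above the carrier's; both hasps under 0.15 rad; all at rest (all of step 2 and value of joint each of hasp_left, hasp_right below 0.15 rad and linear speed of each of retaining_bar, bottle_1, bottle_2, bottle_3, bottle_4 below 0.02 m/s); the robot touches nothing.
It fails at once if a bystander (roll of tape, notebook, marker) is moved by more than 30 mm (distance of any of label_tape, log_book, marker from where it was at the start of the episode above 0.03 m).
Of bottle_1, bottle_2, bottle_3, bottle_4 only 2 to 4 are there at a start; the rules pass over those that are not, and their reading is None.
At some moment in a run one of retaining_bar may be knocked a few centimetres aside while the robot is not near it.
Once in a run the grip may slacken for a moment while it holds something.
It also fails if it takes over 210 s, if anything falls off the work surface, if the arm or the gripper's body presses on something with over 40 N, if the wrist force passes 120 N, or if a joint passes its speed limit or range.

## Working session

There is one attempt and no reset: what is moved stays moved. The work goes in short steps, Python scripts to look and compute and a tool call to move; the robot and the scene stay as the last step left them, time stands still between calls to the robot, and variables do not carry over. Pictures are saved under pics/ and viewed, at most 14 in all, crops included, and the job is handed in when it is done.

```bash
ls; mkdir -p pics
```

Run:
```python
from cell import r
import cv2
s=r.observe(); print(s)
for n in ("top","side"):
    im=r.get_image(n); cv2.imwrite(f"pics/{n}0.png",im[:,:,::-1]); print(n,r.camera_params(n))
print(r.camera_params("wrist"))
```

```text
cell.py
pics
{'time': 0.0, 'q': array([ 1.20749747,  0.41798063, -0.01026961,  1.61420732,  0.00468086,
        1.11066913, -0.05297061]), 'qvel': array([ 1.87791767e-03, -1.89397454e-04, -2.59191658e-05, -1.03703581e-03,
        1.45509169e-03, -1.02739140e-03,  1.25751021e-03]), 'effort': array([ 6.46165172e-04, -8.64444995e+01,  6.79205116e-01, -4.34897804e+01,
        1.91319210e-02,  7.44190591e-03, -2.02414913e-05]), 'tool_pos': array([ 0.19753391, -0.5925874 ,  0.23064233]), 'orientation': array([ 9.87083500e-01,  1.60205428e-01, -1.42841835e-04, -6.03709589e-04]), 'ft_force': array([-0.17784782,  0.59031463,  0.68468546]), 'torque': array([-0.02093447,  0.01851977,  0.00223034]), 'grip_force': 0.0, 'width': 0.08526109103456218}
top {'camera_matrix': array([[394.27842791,   0.        , 273.78124261],
       [  0.        , 394.27842791, 210.91562894],
       [  0.        ,   0.        ,   1.        ]]), 'R': array([[-0.01463946, -0.99978751,  0.01451251],
       [-0.98457923,  0.01188329, -0.17453518],
       [ 0.17432564, -0.01684382, -0.98454398]]), 't': array([-0.05362714,  0.53051117,  1.13223589])}
side {'camera_matrix': array([[383.38759476,   0.        , 273.85692597],
       [  0.        , 383.38759476, 213.79594003],
       [  0.        ,   0.        ,   1.        ]]), 'R': array([[-0.99971803,  0.0059751 , -0.02298168],
       [ 0.02332468,  0.42854373, -0.90321992],
       [ 0.00445183, -0.90350128, -0.42856226]]), 't': array([0.54821132, 0.11291573, 1.00273499])}
{'camera_matrix': array([[325.1922621 ,   0.        , 277.128022  ],
       [  0.        , 325.1922621 , 211.30324964],
       [  0.        ,   0.        ,   1.        ]]), 'R': array([[ 0.31540917, -0.94895434, -0.00165117],
       [-0.89768387, -0.29893141,  0.32373396],
       [-0.30770233, -0.10062643, -0.94614671]]), 't': array([-0.62381396, -0.04216761,  0.38099558])}
```

View pics/top0.png

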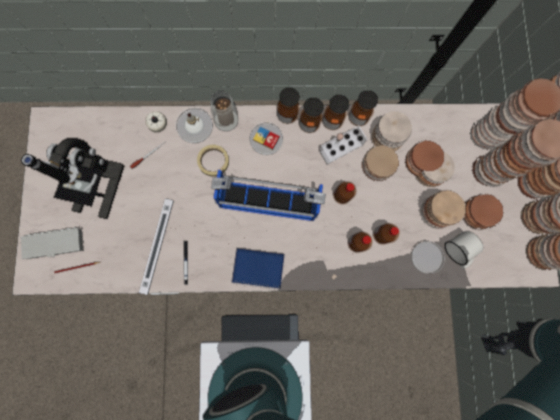

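View pics/side0.png

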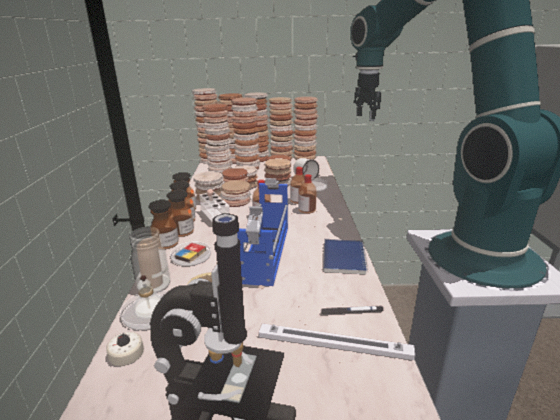

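The top view shows three red caps at about (346,188), (363,240) and (390,232). The blue carrier is at about (268,197), with both hasps closed near (222,182) and (315,192). The bar runs from (168,200) to (147,292), next to the marker at (185,262). The notebook is at (258,268). The side view shows the same layout.

Create h.py:
```python
import numpy as np, cv2, sys
from scipy.spatial.transform import Rotation as Ro
from cell import r
def P(n): 
    p=r.camera_params(n); return p["camera_matrix"],p["R"],p["t"]
def ray(n,uv,cp=None):
    K,R,t=cp or P(n); d=(np.array(uv,float)-K[:2,2])/K[0,0]
    if n=="wrist":
        a=np.hypot(*d); d=np.r_[d/max(a,1e-9)*np.sin(a),np.cos(a)]
    else: d=np.r_[d,1.]
    d=R.T@d; return -R.T@t, d/np.linalg.norm(d)
def plane(n,uv,z,cp=None):
    c,d=ray(n,uv,cp); return c+d*(z-c[2])/d[2]
def tri(rays):
    A=sum(np.eye(3)-np.outer(d,d) for c,d in rays); b=sum((np.eye(3)-np.outer(d,d))@c for c,d in rays)
    X=np.linalg.solve(A,b); return X,[round(float(np.linalg.norm(np.cross(X-c,d))),4) for c,d in rays]
def proj(n,X,cp=None):
    K,R,t=cp or P(n); c=R@np.array(X)+t
    if n=="wrist":
        a=np.arctan2(np.hypot(c[0],c[1]),c[2]); k=c[:2]/max(np.hypot(c[0],c[1]),1e-9)*a
    else: k=c[:2]/c[2]
    return k*K[0,0]+K[:2,2]
def blobs(m,amin=15):
    n,l,s,c=cv2.connectedComponentsWithStats(m.astype(np.uint8)); 
    return [(c[i].round(1),int(s[i,4]),s[i,:4]) for i in range(1,n) if s[i,4]>=amin]
def red(im):
    h=cv2.cvtColor(im,cv2.COLOR_RGB2HSV); return ((h[...,0]<6)|(h[...,0]>172))&(h[...,1]>170)&(h[...,2]>90)
def blue(im):
    h=cv2.cvtColor(im,cv2.COLOR_RGB2HSV); return (abs(h[...,0].astype(int)-115)<14)&(h[...,1]>150)&(h[...,2]>60)
def shot(n,name):
    cp=P(n); im=r.get_image(n); cv2.imwrite(f"pics/{name}.png",im[:,:,::-1]); return im,cp
def go(pos,yaw,tilt=None):
    """tool-frame shift+rotvec to reach TCP pos with tool down, tool y axis at world angle yaw (mod pi)"""
    s=r.observe(); R0=Ro.from_quat(s["orientation"]); best=None
    for k in (0,np.pi):
        y=np.array([np.cos(yaw+k),np.sin(yaw+k),0]); z=np.array([0,0,-1.]); T=Ro.from_matrix(np.c_[np.cross(y,z),y,z])
        if tilt is not None: T=Ro.from_rotvec(tilt)*T
        v=(R0.inv()*T).as_rotvec()
        if best is None or np.linalg.norm(v)<np.linalg.norm(best): best=v
    d=R0.inv().apply(np.array(pos)-s["tool_pos"]); print("d",d.round(4),"rot",best.round(3),"q7",s["q"][6].round(2)); 
def st():
    s=r.observe(); R=Ro.from_quat(s["orientation"]).as_matrix(); print("t",round(s["time"],2),"p",s["tool_pos"].round(4),"y",R[:,1].round(3),"z",R[:,2].round(3),"F",s["ft_force"].round(1),"w",round(s["width"],4),"g",round(s["grip_force"],1),"q",s["q"].round(2))
```

Run:
```python
from h import *
im,cp=shot("top","top1"); 
for c,a,b in blobs(red(im),8): print(c,a,b,plane("top",c,.122,cp).round(3))
im2,cp2=shot("side","side1")
for c,a,b in blobs(red(im2),4): print("side",c,a,b,plane("side",c,.115,cp2).round(3))
for n,uv in dict(barA=(168,200),barB=(147,292),mk1=(186,241),mk2=(185,282)).items(): print(n,plane("top",uv,.014,cp).round(3))
for uv in [(213,208),(321,218),(222,182),(315,192)]: print(plane("top",uv,.0 if uv[1]>200 else .15,cp).round(3))
cv2.imwrite("pics/crop1.png",np.hstack([cv2.resize(im[160:230,195:345],None,fx=5,fy=5,interpolation=2)])[:,:,::-1])
```

```text
[272.6 134.8] 16 [269 133   8   5] [ 0.74  -0.059  0.122]
[267.5 144.1] 21 [264 141   8   7] [ 0.712 -0.044  0.122]
[349.5 187.1] 51 [346 183   8   9] [ 0.582 -0.275  0.122]
[393.8 230.7] 49 [391 227   7   8] [ 0.456 -0.393  0.122]
[366.1 239.4] 56 [362 235   9   9] [ 0.433 -0.314  0.122]
side [298.9 168.3] 7 [297 168   5   2] [ 0.456 -0.414  0.115]
side [308.3 175.6] 7 [307 175   4   2] [ 0.43  -0.338  0.115]
side [260.8 181.2] 6 [259 181   5   2] [ 0.586 -0.296  0.115]
side [188.9 246.1] 8 [187 244   5   5] [0.737 0.108 0.115]
side [200.  248.4] 7 [197 247   7   4] [0.71  0.119 0.115]
barA [0.574 0.264 0.014]
barB [0.297 0.317 0.014]
mk1 [0.446 0.206 0.014]
mk2 [0.324 0.206 0.014]
[0.55  0.127 0.   ]
[ 0.514 -0.208  0.   ]
[0.594 0.083 0.15 ]
[ 0.563 -0.173  0.15 ]
```

View pics/crop1.png

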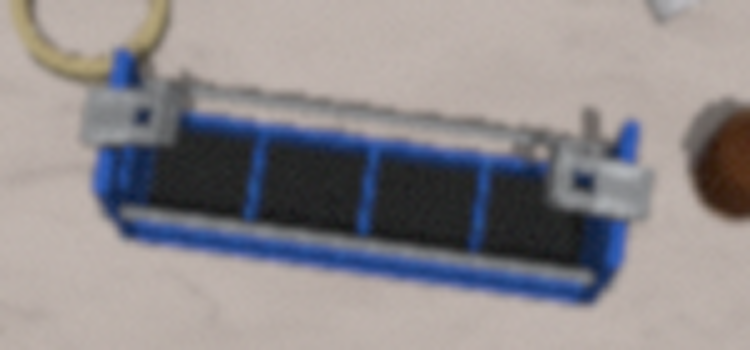

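Run:
```python
from h import *
go([.58,-.10,.40],-.12)
```

```text
d [ 0.5186 -0.3466 -0.1689] rot [-1.000e-03 -0.000e+00 -1.129e+00] q7 -0.05
```

>>> advance --pt "0.05 0.518 -0.346 -0.169 0 0 -1.13" --pt "0.05 0.518 -0.346 -0.169 0 0 -1.13" --pt "0.05 0.518 -0.346 -0.169 0 0 -1.13" --pt "0.05 0.518 -0.346 -0.169 0 0 -1.13" --pt "0.05 0.518 -0.346 -0.169 0 0 -1.13" --pt "0.05 0.518 -0.346 -0.169 0 0 -1.13" --pt "0.05 0.518 -0.346 -0.169 0 0 -1.13" --pt "0.05 0.518 -0.346 -0.169 0 0 -1.13" --pt "0.05 0.518 -0.346 -0.169 0 0 -1.13" --pt "0.05 0.518 -0.346 -0.169 0 0 -1.13" --pt "0.05 0.518 -0.346 -0.169 0 0 -1.13" --pt "0.05 0.518 -0.346 -0.169 0 0 -1.13" --pt "0.05 0.518 -0.346 -0.169 0 0 -1.13" --pt "0.05 0.518 -0.346 -0.169 0 0 -1.13" --pt "0.05 0.518 -0.346 -0.169 0 0 -1.13" --pt "0.05 0.518 -0.346 -0.169 0 0 -1.13" --pt "0.05 0.518 -0.346 -0.169 0 0 -1.13" --force 40

```text
time: 2.33
tool_pos: [0.5796, -0.101, 0.4003]
orientation: [0.748, 0.664, -0.0, -0.0]
ft_force: [-1.2, -0.6, 0.7]
width: 0.0501
grip_force: 0.0
```

Run:
```python
from h import *
st()
im,cp=shot("wrist","w1"); np.savez("w1.npz",K=cp[0],R=cp[1],t=cp[2])
for c,a,b in blobs(red(im),30): print(c,a,b,plane("wrist",c,.122,cp).round(4))
```

```text
t 2.33 p [ 0.5796 -0.101   0.4003] y [ 0.993 -0.119 -0.   ] z [-0.  0. -1.] F [-1.2 -0.6  0.7] w 0.0501 g 0.0 q [ 0.54  0.29 -0.54  1.45  0.15  1.44 -0.12]
[377.  112.7] 136 [370 104  17  18] [ 0.7184 -0.0405  0.122 ]
[393.7 120.8] 102 [386 111  14  21] [ 0.7413 -0.0528  0.122 ]
[293.7 280.8] 144 [288 272  13  16] [ 0.5832 -0.2732  0.122 ]
[227.6 345.2] 81 [223 341  11  10] [ 0.4578 -0.3924  0.122 ]
```

View pics/w1.png

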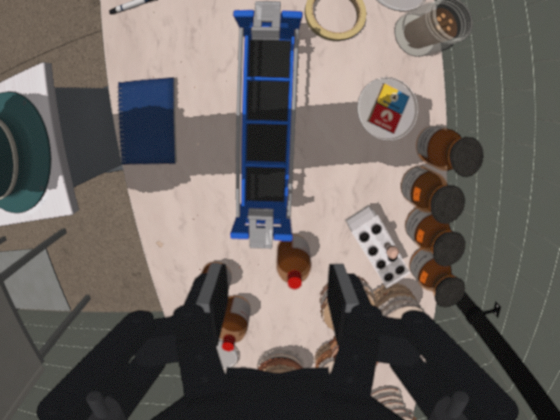

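The wrist view shows the carrier vertically in the image. Its left hasp is at about (266,18) and its right hasp at about (262,228). Two of the bottles are visible, with caps at (294,281) and (228,343); the third is behind the left finger.

Run:
```python
import cv2,numpy as np
im=cv2.imread("pics/w1.png")
a=im[0:60,220:310]; b=im[195:255,220:310]
cv2.imwrite("pics/crop2.png",np.hstack([cv2.resize(x,None,fx=4.4,fy=4.4,interpolation=2) for x in (a,b)]))
```

```text
(no output)
```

View pics/crop2.png

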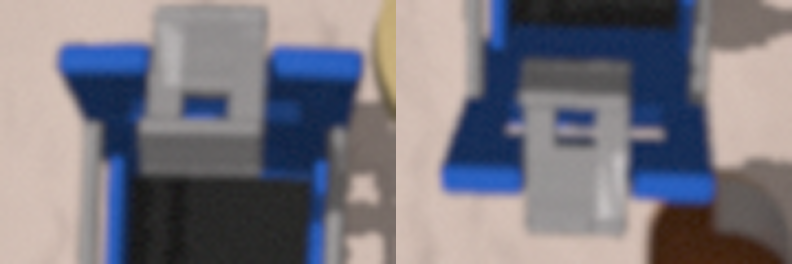

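Run:
```python
from h import *
f=np.load("w1.npz"); cw=(f["K"],f["R"],f["t"])
W=lambda u,v,o:(220+u/4.4,o+v/4.4)
L,_1=tri([ray("wrist",W(206,105,0),cw),ray("top",(223.6,183.2))])
R,_2=tri([ray("wrist",W(178,127,195),cw),ray("top",(311.6,196))])
print(L.round(4),_1,R.round(4),_2)
l=plane("wrist",W(206,105,0),.149,cw);rr=plane("wrist",W(178,127,195),.149,cw)
d=l-rr; print("slots z=.149",l.round(4),rr.round(4),"len",np.linalg.norm(d).round(4),"mid",((l+rr)/2).round(4),"psi",np.arctan2(-d[0],d[1]).round(4))
c=[plane("wrist",W(*p),.147,cw) for p in [(60,46,0),(362,48,0),(47,190,195),(318,198,195)]]
print(np.round(c,4)); d=(c[0]+c[1]-c[2]-c[3])/2; print("plates mid",sum(c)/4,"len",np.linalg.norm(d),"psi",np.arctan2(-d[0],d[1]))
```

```text
[0.5882 0.0777 0.1624] [0.0011, 0.0011] [ 0.5501 -0.1626  0.1583] [0.0, 0.0]
slots z=.149 [0.5887 0.0821 0.149 ] [ 0.5492 -0.1661  0.149 ] len 0.2513 mid [ 0.569 -0.042  0.149] psi -0.1578
[[ 0.5515  0.1062  0.147 ]
 [ 0.6327  0.0948  0.147 ]
 [ 0.5066 -0.1825  0.147 ]
 [ 0.5879 -0.1947  0.147 ]]
plates mid [ 0.5696442  -0.04403595  0.147     ] len 0.2925706057090793 psi -0.15396759295062987
```

Run:
```python
from h import *
go([.5544,-.1423,.25],-.154)
```

```text
d [-0.0441 -0.0201  0.1503] rot [-0.     0.     0.035] q7 -0.12
```

>>> advance --pt "0.06 -0.044 -0.02 0.15 0 0 0.035" --pt "0.06 -0.044 -0.02 0.15 0 0 0.035" --pt "0.06 -0.044 -0.02 0.15 0 0 0.035" --pt "0.06 -0.044 -0.02 0.15 0 0 0.035"

```text
time: 2.88
tool_pos: [0.5534, -0.1426, 0.2487]
orientation: [0.76, 0.65, -0.001, -0.001]
ft_force: [1.2, 0.0, 1.4]
width: 0.0597
grip_force: 0.0
```

Run:
```python
from h import *
st()
im,cp=shot("wrist","w2"); np.savez("w2.npz",K=cp[0],R=cp[1],t=cp[2])
for z in (.15,.165): print(proj("wrist",[.5544,-.1423,z],cp))
```

```text
t 2.88 p [ 0.5534 -0.1426  0.2487] y [ 0.988 -0.154 -0.003] z [-0.003  0.001 -1.   ] F [1.2 0.  1.4] w 0.0597 g 0.0 q [ 0.6   0.35 -0.5   1.71  0.18  1.13 -0.11]
[279.76479215 212.18718914]
[279.8631925  218.78650208]
```

View pics/w2.png

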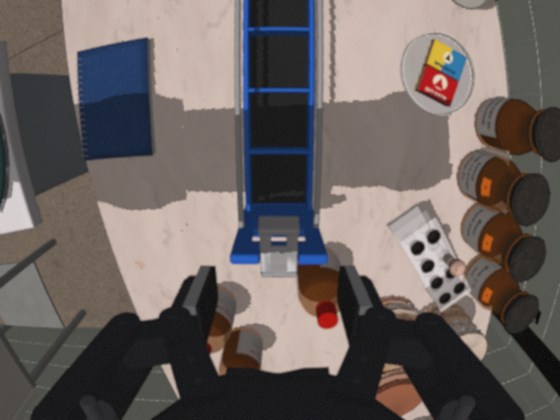

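Run:
```python
from h import *
for n in("w1","w2"):
    f=np.load(n+".npz"); cw=(f["K"],f["R"],f["t"])
    im=cv2.imread(f"pics/{n}.png")[:,:,::-1].copy(); h=cv2.cvtColor(im,cv2.COLOR_RGB2HSV)
    m=(abs(h[...,0].astype(int)-110)<14)&(h[...,1]>120)&(h[...,2]>180); m[:,:200]=0; m[:,340:]=0
    print(n,[b for b in blobs(m,12)])
    if n=="w2":
        g=(h[...,1]<50); print([(int(v),*im[v,278]) for v in range(208,282,2)]); print([(u,*map(int,im[224,u])) for u in range(246,312,2)])
        a=im[195:285,215:345]; cv2.imwrite("pics/crop3.png",cv2.resize(a,None,fx=6,fy=6,interpolation=2)[:,:,::-1])
```

```text
w1 [(array([242.6,  12.5]), 71, array([234,  11,  18,   4], dtype=int32)), (array([291. ,  13.3]), 76, array([283,  11,  18,   5], dtype=int32)), (array([244.2,  77.4]), 115, array([243,  38,   4,  75], dtype=int32)), (array([290.8,  77.8]), 13, array([290,  73,   2,  10], dtype=int32)), (array([290. ,  94.5]), 12, array([290,  89,   1,  12], dtype=int32)), (array([242. , 190.6]), 22, array([242, 181,   2,  21], dtype=int32)), (array([238.5, 235.7]), 61, array([231, 234,  16,   5], dtype=int32)), (array([282.5, 237.4]), 56, array([275, 236,  16,   4], dtype=int32))]
w2 [(array([244.9,  59.7]), 174, array([244,   0,   3, 109], dtype=int32)), (array([311.1,  52.8]), 113, array([311,   0,   2, 104], dtype=int32)), (array([244.1, 259.3]), 140, array([231, 257,  26,   6], dtype=int32)), (array([312.2, 259.5]), 144, array([300, 257,  25,   6], dtype=int32))]
[(208, np.uint8(22), np.uint8(42), np.uint8(84)), (210, np.uint8(25), np.uint8(45), np.uint8(85)), (212, np.uint8(16), np.uint8(42), np.uint8(83)), (214, np.uint8(28), np.uint8(47), np.uint8(86)), (216, np.uint8(57), np.uint8(63), np.u
[... 1558 characters left out ...]
76), np.uint8(168)), (280, np.uint8(205), np.uint8(186), np.uint8(175))]
[(246, 19, 42, 84), (248, 21, 46, 85), (250, 22, 44, 85), (252, 23, 46, 85), (254, 25, 46, 85), (256, 23, 46, 84), (258, 53, 58, 76), (260, 75, 72, 75), (262, 76, 74, 75), (264, 77, 75, 74), (266, 76, 73, 75), (268, 76, 74, 74), (270, 76, 74, 75), (272, 76, 74, 74), (274, 76, 74, 74), (276, 76, 75, 74), (278, 75, 74, 74), (280, 76, 74, 74), (282, 75, 74, 74), (284, 76, 75, 74), (286, 77, 77, 77), (288, 75, 73, 75), (290, 74, 72, 73), (292, 75, 73, 75), (294, 77, 76, 75), (296, 76, 74, 75), (298, 68, 68, 77), (300, 34, 50, 84), (302, 23, 46, 85), (304, 27, 47, 85), (306, 18, 42, 84), (308, 22, 45, 85), (310, 22, 46, 85)]
```

View pics/crop3.png

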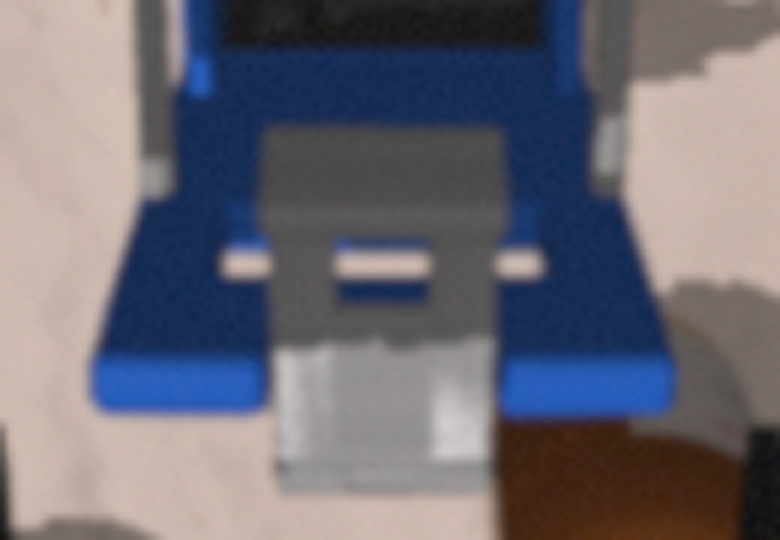

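Run:
```python
from h import *
C=[]
for n in("w1","w2"):
    f=np.load(n+".npz"); C.append((f["K"],f["R"],f["t"]))
for a,b in [((230.7,238.2),(230.8,263.5)),((292.3,240),(327,263.8))]:
    print(tri([ray("wrist",a,C[0]),ray("wrist",b,C[1])]),plane("wrist",b,.147,C[1]))
tl,tr=[plane("wrist",(u,229.5),.164,C[1]) for u in(258.5,299.7)]; print("tab",tl,tr,np.linalg.norm(tl-tr),(tl+tr)/2)
sl,sr=[plane("wrist",(u,276.5),.150,C[1]) for u in(261,297.5)]; print("hinge end",sl,sr,np.linalg.norm(sl-sr),(sl+sr)/2)
```

```text
(array([ 0.50728959, -0.18046709,  0.15160679]), [0.0003, 0.0003]) [ 0.50591624 -0.18267875  0.147     ]
(array([ 0.5874481 , -0.19504137,  0.14728306]), [0.0006, 0.0006]) [ 0.58703383 -0.19565901  0.147     ]
tab [ 0.53711798 -0.14869614  0.164     ] [ 0.56782215 -0.15349557  0.164     ] 0.031077005315552717 [ 0.55247007 -0.15109586  0.164     ]
hinge end [ 0.52971295 -0.19728238  0.15      ] [ 0.56052658 -0.20210723  0.15      ] 0.031189080208639704 [ 0.54511976 -0.19969481  0.15      ]
```

Run:
```python
from h import *
C=[]
for n in("w1","w2"):
    f=np.load(n+".npz"); C.append((f["K"],f["R"],f["t"]))
for nm,a,b in [("edge near centre",(260.9,209.1),(279,216)),("edge2",(260.9,216.3),(279,229.5)),("slot inner edge",(260.7,195+108/4.4),(279,195+240/6)),("slot outer",(260.7,195+145/4.4),(279,195+302/6))]:
    print(nm,tri([ray("wrist",a,C[0]),ray("wrist",b,C[1])]))
ey=np.array([.1544,.988,0]);c=np.array([.5693,-.0437,0])
for y,z in [(.097,.147),(.097,.151),(.097,.166),(.102,.166),(.102,.151),(.112,.151),(.125,.151),(.154,.151)]: print(y,z,[proj("wrist",c-ey*y+[0,0,z],k).round(1) for k in C])
```

```text
edge near centre (array([ 0.55347069, -0.14326005,  0.15678565]), [0.0004, 0.0004])
edge2 (array([ 0.55283671, -0.14925528,  0.16810763]), [0.0002, 0.0002])
slot inner edge (array([ 0.5524203 , -0.15189189,  0.17228509]), [0.0002, 0.0002])
slot outer (array([ 0.54858161, -0.17371504,  0.14344636]), [0.0004, 0.0004])
0.097 0.147 [array([261.7, 203.6]), array([279.1, 207.7])]
0.097 0.151 [array([261.5, 204.5]), array([279.1, 209.3])]
0.097 0.166 [array([261. , 208.3]), array([279.2, 215.8])]
0.102 0.166 [array([260.9, 212.2]), array([279.2, 222.1])]
0.102 0.151 [array([261.4, 208.3]), array([279.1, 215.4])]
0.112 0.151 [array([261.3, 215.7]), array([279.1, 227.2])]
0.125 0.151 [array([261.1, 225.2]), array([279.1, 242.1])]
0.154 0.151 [array([260.7, 245.5]), array([279. , 273.2])]
```

Run:
```python
from h import *
C=[]
for n in("w1","w2"):
    f=np.load(n+".npz"); C.append((f["K"],f["R"],f["t"]))
ey=np.array([.1544,.988,0]);c=np.array([.5693,-.0437,0])
for th in (.1,.2,.25,.3,.35,.4,.5):
    o=[]
    for a,u in [(57,-2),(57,18),(52,18),(43,2),(29,2)]:
        i=(a*np.cos(th)-u*np.sin(th))/1e3; up=(a*np.sin(th)+u*np.cos(th))/1e3
        X=c-ey*(.154-i)+[0,0,.149+up]; o+=[round(float(proj("wrist",X,k)[1]),1) for k in C]
    print(th,o)
```

```text
0.1 [205.0, 210.1, 211.6, 221.6, 215.4, 227.8, 216.4, 228.5, 226.2, 244.0]
0.2 [206.9, 213.3, 215.2, 227.8, 218.8, 233.6, 218.2, 231.6, 227.5, 246.2]
0.25 [208.0, 215.2, 217.1, 231.1, 220.6, 236.8, 219.2, 233.3, 228.2, 247.4]
0.3 [209.3, 217.3, 219.2, 234.7, 222.5, 240.1, 220.3, 235.2, 229.0, 248.7]
0.35 [210.6, 219.6, 221.3, 238.4, 224.5, 243.6, 221.4, 237.2, 229.8, 250.1]
0.4 [212.1, 222.1, 223.5, 242.3, 226.5, 247.1, 222.6, 239.3, 230.6, 251.6]
0.5 [215.3, 227.7, 228.1, 250.4, 230.8, 254.6, 225.3, 243.9, 232.4, 254.6]
```

Run:
```python
from h import *
go([.5534,-.1456,.157],-.155)
```

```text
d [-0.0038 -0.0007  0.0936] rot [-0.001 -0.     0.001] q7 -0.11
```

>>> advance --pt "0.06 -0.004 0 0.05 0 0 0" --pt "0.06 -0.004 0 0.093 0 0 0" --pt "0.06 -0.004 0 0.093 0 0 0" --pt "0.02 -0.004 0 0.093 0 0 0" --pt "0.02 -0.004 0 0.093 0 0 0" --pt "0.02 -0.004 0 0.093 0 0 0" --pt "0.02 -0.004 0 0.093 0 0 0" --force 30

```text
time: 3.8
tool_pos: [0.5542, -0.1452, 0.1591]
orientation: [0.759, 0.651, 0.0, 0.0]
ft_force: [-6.3, 5.9, 4.8]
width: 0.0291
grip_force: 32.1
```

```bash
python3 -c "
from h import *
st()"
```

```text
t 3.8 p [ 0.5542 -0.1452  0.1591] y [ 0.988 -0.153  0.001] z [ 0.001  0.    -1.   ] F [-6.3  5.9  4.8] w 0.0291 g 32.1 q [ 0.57  0.44 -0.47  1.8   0.24  0.95 -0.15]
```

>>> advance --pt "0.02 -0.0085 0 -0.0137 0 0 0" --pt "0.02 -0.0209 0 -0.0246 0 0 0" --pt "0.02 -0.0361 0 -0.0314 0 0 0" --pt "0.02 -0.0525 0 -0.0334 0 0 0" --pt "0.02 -0.0688 0 -0.0304 0 0 0" --pt "0.02 -0.0813 0 -0.0243 0 0 0" --pt "0.02 -0.0813 0 -0.0243 0 0 0" --pt "0.02 -0.0813 0 -0.0243 0 0 0"

```text
time: 4.8
tool_pos: [0.5414, -0.2278, 0.1837]
orientation: [0.76, 0.65, -0.0, 0.001]
ft_force: [-8.8, -1.5, 9.1]
width: 0.0286
grip_force: 29.6
```

```bash
python3 -c "
from h import *
st()
shot('side','s2');shot('wrist','w3')
import cv2
cv2.imwrite('pics/crop4.png',np.hstack([cv2.resize(cv2.imread('pics/w3.png'),None,fx=.7,fy=.7),cv2.resize(cv2.imread('pics/s2.png')[147:294,200:350],(300,294))]))
"
```

```text
t 4.8 p [ 0.5414 -0.2278  0.1837] y [ 0.988 -0.155  0.001] z [ 0.001 -0.002 -1.   ] F [-8.8 -1.5  9.1] w 0.0286 g 29.6 q [ 0.7   0.44 -0.45  1.75  0.22  1.01  0.01]
```

View pics/crop4.png

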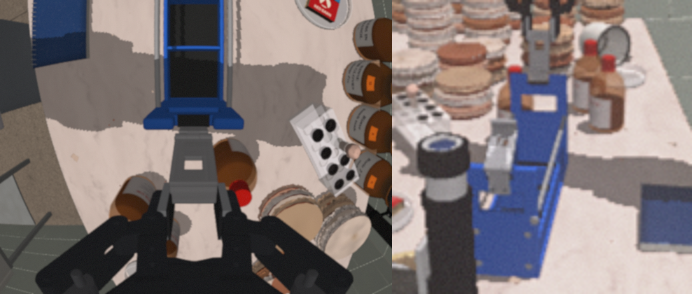

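The right hasp is held by its tab and now leans outward, at about 2 rad. I'll release it, rise, and move over the left hasp.

>>> advance --pt "0.06 0 0 0 0 0 0" --pt "0.06 0 0 0 0 0 0" --pt "0.06 0 0 -0.03 0 0 0" --pt "0.06 0 0 -0.07 0 0 0" --pt "0.06 0.06 0 -0.07 0 0 0" --pt "0.06 0.12 0 -0.07 0 0 0" --pt "0.06 0.18 0 -0.07 0 0 0" --pt "0.06 0.24 0 -0.07 0 0 0" --pt "0.06 0.288 0 -0.07 0 0 0" --pt "0.06 0.288 0 -0.07 0 0 0" --pt "0.06 0.288 0 -0.07 0 0 0"

```text
time: 6.28
tool_pos: [0.5858, 0.0578, 0.2518]
orientation: [0.759, 0.651, 0.0, 0.0]
ft_force: [-0.4, -1.2, 0.1]
width: 0.06
grip_force: 0.0
```

Run:
```python
from h import *
st()
im,cp=shot("wrist","w4"); np.savez("w4.npz",K=cp[0],R=cp[1],t=cp[2])
f=np.load("w1.npz"); C=[(f["K"],f["R"],f["t"]),cp]
ey=np.array([.1544,.988,0]);c=np.array([.5693,-.0444,0])
for th in (0,.1,.2,.3,.4):
    o=[]
    for a,u in [(0,2),(29,2),(43,2),(52,18),(57,18),(57,-2)]:
        i=(a*np.cos(th)-u*np.sin(th))/1e3; up=(a*np.sin(th)+u*np.cos(th))/1e3
        X=c+ey*(.154-i)+[0,0,.149+up]; o+=[[round(float(proj("wrist",X,k)[1]),1) for k in C]]
    print(th,o)
u,v=proj("wrist",c+ey*.103+[0,0,.17],cp); print(u,v)
x0,y0=int(u)-65,int(v)-50; cv2.imwrite("pics/crop5.png",cv2.resize(im[max(y0,0):y0+100,x0:x0+130],None,fx=6,fy=6,interpolation=2)[:,:,::-1]); print(x0,y0)
```

```text
t 6.28 p [0.5858 0.0578 0.2518] y [ 0.988 -0.153  0.   ] z [ 0. -0. -1.] F [-0.4 -1.2  0.1] w 0.06 g 0.0 q [ 0.3   0.39 -0.58  1.67  0.23  1.15 -0.49]
0 [[3.6, 148.1], [25.8, 185.4], [36.9, 202.7], [41.6, 220.7], [45.8, 226.9], [48.6, 217.8]]
0.1 [[3.4, 147.8], [25.0, 185.9], [35.8, 203.9], [39.0, 220.5], [43.1, 227.1], [47.8, 220.1]]
0.2 [[3.3, 147.6], [23.9, 186.0], [34.4, 204.5], [36.0, 219.5], [40.0, 226.4], [46.4, 221.9]]
0.3 [[3.1, 147.3], [22.7, 185.8], [32.7, 204.6], [32.5, 217.7], [36.4, 224.9], [44.6, 223.0]]
0.4 [[3.0, 147.1], [21.2, 185.1], [30.6, 204.1], [28.7, 215.1], [32.3, 222.4], [42.3, 223.4]]
277.48955762130356 220.81599182766792
212 170
```

View pics/crop5.png

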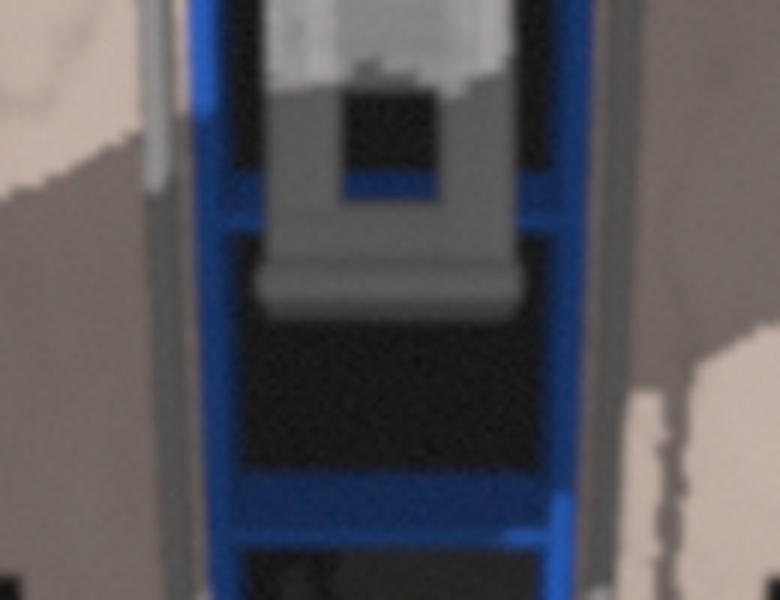

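>>> advance --pt "0.06 0.005 -0.001 0.04 0 0 0" --pt "0.06 0.005 -0.001 0.085 0 0 0" --pt "0.06 0.005 -0.001 0.085 0 0 0" --pt "0.02 0.005 -0.001 0.085 0 0 0" --pt "0.02 0.005 -0.001 0.085 0 0 0" --pt "0.02 0.005 -0.001 0.085 0 0 0" --pt "0.02 0.005 -0.001 0.085 0 0 0" --pt "0.02 0.0157 -0.001 0.0737 0 0 0" --pt "0.02 0.0301 -0.001 0.0655 0 0 0" --pt "0.02 0.0463 -0.001 0.0618 0 0 0" --pt "0.02 0.0628 -0.001 0.0632 0 0 0" --pt "0.02 0.0782 -0.001 0.0693 0 0 0" --pt "0.02 0.0806 -0.001 0.0708 0 0 0" --pt "0.02 0.0806 -0.001 0.0708 0 0 0" --force 30

```text
time: 8.07
tool_pos: [0.598, 0.1393, 0.1821]
orientation: [0.759, 0.651, 0.002, 0.0]
ft_force: [2.2, 2.2, 10.1]
width: 0.0286
grip_force: 29.8
```

```bash
python3 -c "
from h import *
st()"
```

```text
t 8.07 p [0.598  0.1393 0.1821] y [ 0.988 -0.152  0.003] z [ 0.003  0.002 -1.   ] F [ 2.2  2.2 10.1] w 0.0286 g 29.8 q [ 0.14  0.5  -0.56  1.68  0.3   1.05 -0.67]
```

>>> advance --pt "0.06 0 0 0 0 0 0" --pt "0.06 0 0 0 0 0 0" --pt "0.06 0 0 -0.03 0 0 0" --pt "0.06 0 0 -0.09 0 0 0" --pt "0.06 -0.06 0 -0.12 0 0 0" --pt "0.06 -0.12 0 -0.12 0 0 0" --pt "0.06 -0.18 0 -0.12 0 0 0" --pt "0.06 -0.24 0 -0.12 0 0 0" --pt "0.06 -0.3 0 -0.12 0 0 0" --pt "0.06 -0.36 0 -0.12 0 0 0" --pt "0.06 -0.42 0 -0.12 0 0 0" --pt "0.06 -0.45 0 -0.12 0 0 0" --pt "0.06 -0.45 0 -0.12 0 0 0" --pt "0.06 -0.45 0 -0.12 0 0 0"

```text
time: 9.82
tool_pos: [0.5283, -0.3057, 0.3007]
orientation: [0.759, 0.651, 0.0, -0.0]
ft_force: [0.7, 1.0, 0.7]
width: 0.0601
grip_force: 0.0
```

Run:
```python
from h import *
st(); im,cp=shot("wrist","w5"); np.savez("w5.npz",K=cp[0],R=cp[1],t=cp[2])
for c,a,b in blobs(red(im),30): print(c,a,b,plane("wrist",c,.12,cp).round(4))
go([.51,-.42,.30],-.155)
```

```text
t 9.82 p [ 0.5283 -0.3057  0.3007] y [ 0.988 -0.153 -0.   ] z [-0.     0.001 -1.   ] F [0.7 1.  0.7] w 0.0601 g 0.0 q [ 0.8   0.37 -0.42  1.56  0.15  1.25  0.2 ]
[191.4 209.3] 284 [183 200  19  19] [ 0.4328 -0.3157  0.12  ]
[228.  271.5] 233 [220 264  18  16] [ 0.4567 -0.3954  0.12  ]
d [-0.116  -0.0008  0.0008] rot [-0.    -0.     0.003] q7 0.2
```

>>> advance --pt "0.06 -0.06 0 0 0 0 0" --pt "0.06 -0.116 0 0 0 0 0" --pt "0.06 -0.116 0 0 0 0 0" --pt "0.06 -0.116 0 0 0 0 0"

```text
time: 10.38
tool_pos: [0.5109, -0.42, 0.3007]
orientation: [0.759, 0.651, 0.0, -0.0]
ft_force: [0.5, 0.5, 0.6]
width: 0.0597
grip_force: 0.0
```

Run:
```python
from h import *
st(); im,cp=shot("wrist","w6"); np.savez("w6.npz",K=cp[0],R=cp[1],t=cp[2])
B=[b for b in blobs(red(im),30)]
for c,a,b in B: print(c,a,b,plane("wrist",c,.12,cp).round(4))
f=np.load("w5.npz"); c5=(f["K"],f["R"],f["t"])
for u in [(191.4,209.3),(228,271.5)]:
    X0=plane("wrist",u,.12,c5)
    c=min(B,key=lambda b:np.linalg.norm(plane("wrist",b[0],.12,cp)-X0))[0]
    print(tri([ray("wrist",u,c5),ray("wrist",c,cp)]))
go([.4325,-.3155,.20],-.155)
```

```text
t 10.38 p [ 0.5109 -0.42    0.3007] y [ 0.988 -0.152  0.   ] z [ 0.     0.001 -1.   ] F [0.5 0.5 0.6] w 0.0597 g 0.0 q [ 0.9   0.46 -0.38  1.42  0.17  1.3   0.36]
[329.8  37.2] 407 [318  27  24  22] [ 0.5843 -0.2768  0.12  ]
[182.1 105.2] 151 [175  98  18  14] [ 0.4291 -0.3206  0.12  ]
[221.6 171.8] 368 [211 161  22  22] [ 0.4565 -0.3954  0.12  ]
(array([ 0.42624258, -0.32000281,  0.10482276]), [0.0015, 0.0015])
(array([ 0.45651953, -0.39550606,  0.11970545]), [0.0001, 0.0001])
d [ 0.091  -0.0935  0.101 ] rot [ 0.    -0.001  0.003] q7 0.36
```

View pics/w6.png

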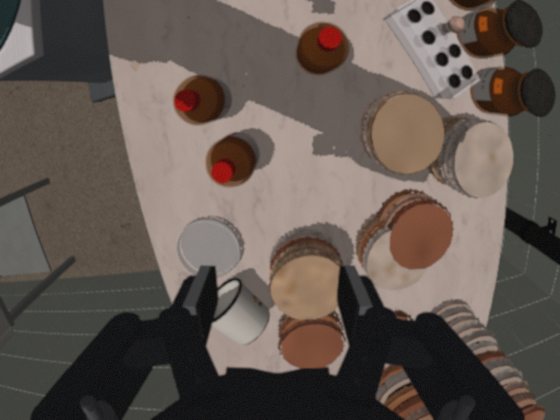

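Three bottles have red caps. In the world frame they are B1 at (0.584,-0.276), B2 at (0.4565,-0.3955) and B3 at (0.432,-0.316), seen at pixels (330,37), (222,172) and (183,103). I'll take B2 first.

Run:
```python
from h import *
go([.4565,-.3955,.109],-.155)
```

```text
d [ 0.0154 -0.0577  0.1919] rot [ 0.    -0.001  0.003] q7 0.36
```

>>> advance --pt "0.055 0.0154 -0.0577 0.04 0 0 0" --pt "0.055 0.0154 -0.0577 0.1 0 0 0" --pt "0.055 0.0154 -0.0577 0.15 0 0 0" --pt "0.055 0.0154 -0.0577 0.18 0 0 0" --pt "0.055 0.0154 -0.0577 0.192 0 0 0" --pt "0.055 0.0154 -0.0577 0.192 0 0 0" --pt "0.01 0.0154 -0.0577 0.192 0 0 0" --pt "0.01 0.0154 -0.0577 0.192 0 0 0" --pt "0.01 0.0154 -0.0577 0.192 0 0 0" --pt "0.01 0.0154 -0.0577 0.192 0 0 0" --pt "0.01 0.0154 -0.0577 0.192 0 0 0" --force 60

```text
time: 11.8
tool_pos: [0.4565, -0.3977, 0.1102]
orientation: [0.759, 0.651, 0.0, 0.001]
ft_force: [1.3, 1.0, 7.4]
width: 0.0202
grip_force: 55.8
```

```bash
python3 -c "
from h import *
st()
c=np.array([.5693,-.044]);ey=np.array([.1544,.988])
for y in(.1035,.0345,-.0345,-.1035): print(y,(c+ey*y).round(4))
go([.5693+.1544*.0345,-.044+.988*.0345,.25],-.155)"
```

```text
t 11.8 p [ 0.4565 -0.3977  0.1102] y [ 0.988 -0.153  0.002] z [ 0.002 -0.002 -1.   ] F [1.3 1.  7.4] w 0.0202 g 55.8 q [ 0.93  0.54 -0.34  1.76  0.23  0.88  0.33]
0.1035 [0.5853 0.0583]
0.0345 [ 0.5746 -0.0099]
-0.0345 [ 0.564  -0.0781]
-0.1035 [ 0.5533 -0.1463]
d [ 0.4012  0.0576 -0.1401] rot [0.002 0.001 0.001] q7 0.33
```

>>> advance --pt "0.01 0 0 -0.02 0 0 0" --pt "0.01 0 0 -0.07 0 0 0" --pt "0.01 0 0 -0.12 0 0 0" --pt "0.01 0.04 -0.004 -0.15 0 0 0" --pt "0.01 0.09 -0.009 -0.15 0 0 0" --pt "0.01 0.14 -0.014 -0.15 0 0 0" --pt "0.01 0.19 -0.019 -0.15 0 0 0" --pt "0.01 0.247 -0.0246 -0.15 0 0 0" --pt "0.01 0.29 0 -0.15 0 0 0" --pt "0.01 0.34 0.03 -0.15 0 0 0" --pt "0.01 0.38 0.05 -0.15 0 0 0" --pt "0.01 0.401 0.0575 -0.15 0 0 0" --pt "0.01 0.401 0.0575 -0.15 0 0 0" --pt "0.01 0.401 0.0575 -0.15 0 0 0"

```text
time: 13.55
tool_pos: [0.5736, -0.0106, 0.2595]
orientation: [0.76, 0.65, -0.0, 0.0]
ft_force: [0.5, -0.3, -2.7]
width: 0.0204
grip_force: 56.9
```

Run:
```python
from h import *
st(); im,cp=shot("wrist","w7"); a=im
im2,_=shot("side","s7")
cv2.imwrite("pics/m7.png",np.hstack([cv2.resize(im,(400,300)),cv2.resize(im2[120:300,180:420],(400,300))])[:,:,::-1])
```

```text
t 13.55 p [ 0.5736 -0.0106  0.2595] y [ 0.988 -0.154  0.   ] z [ 0.    -0.001 -1.   ] F [ 0.5 -0.3 -2.7] w 0.0204 g 56.9 q [ 0.44  0.35 -0.59  1.7   0.21  1.16 -0.37]
```

View pics/m7.png

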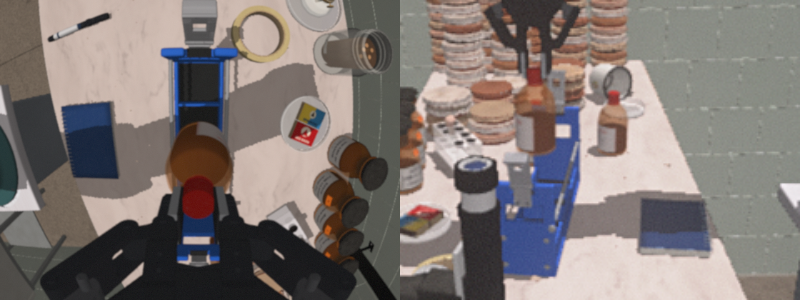

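The bottle hangs straight above compartment 2. Both hasps are open and the notches are clear. The fit has only ±2.5 mm of play, so I'll check the compartment walls and the bottle's offset in the hand before lowering.

Run:
```python
from h import *
L=lambda n:(lambda f:(f["K"],f["R"],f["t"]))(np.load(n+".npz"))
c=np.array([.5693,-.044,0]);ex=np.array([.988,-.1544,0]);ey=np.array([.1544,.988,0])
for n in("w2","w4"):
    im=cv2.imread(f"pics/{n}.png")[:,:,::-1]; cp=L(n); K=cp
    for y in(.069,0,-.069):
        for z in (.034,.04):
          p=proj("wrist",c+ey*y+[0,0,z],cp)
          if not(5<p[0]<555 and 8<p[1]<412): continue
          # refine: blue minus red profile along rows
          col=int(round(p[0])); rows=range(max(int(p[1])-14,0),int(p[1])+15)
          prof=[int(im[v,col-3:col+4,2].mean()) for v in rows]
          if z==.034: print(n,y,p.round(1),"edges z.034",[proj("wrist",c+ey*(y+s)+[0,0,.034],cp)[1].round(1) for s in(-.002,.002)],rows[0],prof)
im=cv2.imread("pics/w7.png")[:,:,::-1].copy(); cp=P("wrist")
for cc,a,b in blobs(red(im),60): print("red",cc,a,b)
h=cv2.cvtColor(im,cv2.COLOR_RGB2HSV); m=(h[...,0]>6)&(h[...,0]<20)&(h[...,1]>120)
for cc,a,b in blobs(m,400): print("amber",cc,a,b)
s=r.observe(); t=s["tool_pos"]; an=np.linspace(0,2*np.pi,90)
for nm,z,rad in [("captop",.2733,.0115),("capbot",.2563,.0115),("base",.1493,.030),("body80",.2293,.030)]:
    q=np.array([proj("wrist",[t[0]+rad*np.cos(a),t[1]+rad*np.sin(a),z],cp) for a in an]); print(nm,q.min(0).round(1),q.max(0).round(1))
```

```text
w2 0.069 [278.8  28. ] edges z.034 [np.float64(29.7), np.float64(26.3)] 13 [36, 38, 38, 37, 38, 39, 38, 37, 38, 38, 37, 37, 48, 92, 146, 175, 167, 127, 88, 76, 76, 71, 61, 45, 39, 38, 39, 38, 38]
w2 0 [278.8  89.4] edges z.034 [np.float64(91.2), np.float64(87.6)] 75 [37, 36, 38, 37, 37, 37, 38, 37, 37, 37, 37, 41, 77, 134, 174, 175, 143, 93, 52, 38, 38, 37, 37, 38, 38, 38, 37, 39, 38]
w2 -0.069 [278.9 151.9] edges z.034 [np.float64(153.7), np.float64(150.1)] 137 [26, 25, 25, 26, 25, 27, 25, 25, 28, 42, 63, 79, 89, 99, 108, 107, 90, 63, 38, 26, 22, 26, 26, 25, 25, 25, 27, 26, 24]
w4 0.069 [277.2 206.8] edges z.034 [np.float64(208.4), np.float64(205.2)] 192 [24, 24, 25, 25, 23, 32, 53, 71, 78, 78, 75, 73, 77, 82, 84, 85, 86, 86, 86, 85, 83, 78, 79, 83, 86, 88, 87, 80, 67]
w4 0 [277.2 259.6] edges z.034 [np.float64(261.0), np.float64(258.2)] 245 [25, 25, 33, 50, 68, 76, 79, 79, 79, 79, 79, 78, 83, 92, 96, 84, 60, 41, 35, 35, 35, 34, 35, 35, 35, 36, 35, 36, 35]
w4 -0.069 [277.2 304.8] edges z.034 [np.float64(306.0), np.float64(303.6)] 290 [34, 36, 50, 70, 78, 79, 78, 79, 78, 79, 78, 78, 88, 120, 154, 153, 106, 52, 33, 34, 34, 34, 35, 34, 34, 33, 35, 35, 35]
red [425.3 186.2] 378 [408 172  36  32]
red [279.1 248.8] 78 [263 246  33   9]
red [276.9 285.3] 1403 [256 266  43  40]
amber [277.7 221.5] 5400 [233 170  92  95]
amber [496.1 224.2] 1553 [475 199  52  57]
amber [471.5 302.7] 2983 [452 238  52 132]
captop [254.5 270.6] [303.7 311.5]
capbot [256.5 253.9] [301.3 292.5]
base [241.5 172.1] [314.6 241.6]
body80 [227.9 202.2] [329.3 293.6]
```

>>> advance --pt "0.01 -0.001 0.001 0.04 0 0 0" --pt "0.01 -0.001 0.001 0.08 0 0 0" --pt "0.01 -0.001 0.001 0.1 0 0 0" --pt "0.01 -0.001 0.001 0.11 0 0 0" --pt "0.01 -0.001 0.001 0.118 0 0 0" --pt "0.01 -0.001 0.001 0.118 0 0 0"

```text
time: 14.4
tool_pos: [0.5749, -0.0111, 0.1411]
orientation: [0.759, 0.651, 0.0, 0.0]
ft_force: [-0.6, -0.1, -2.3]
width: 0.0205
grip_force: 57.0
```

```bash
python3 -c "
from h import *
st()"
```

```text
t 14.4 p [ 0.5749 -0.0111  0.1411] y [ 0.988 -0.154  0.   ] z [ 0. -0. -1.] F [-0.6 -0.1 -2.3] w 0.0205 g 57.0 q [ 0.39  0.49 -0.55  1.81  0.31  0.93 -0.44]
```

>>> advance --pt "0.01 0 0 0.01 0 0 0" --pt "0.01 0 0 0.018 0 0 0" --pt "0.01 0 0 0.0245 0 0 0" --pt "0.01 0 0 0.0245 0 0 0"

```text
time: 14.9
tool_pos: [0.5751, -0.0109, 0.1162]
orientation: [0.759, 0.651, 0.0, 0.0]
ft_force: [0.4, -0.4, 1.8]
width: 0.0199
grip_force: 58.6
```

```bash
python3 -c "
from h import *
st()"
```

```text
t 14.9 p [ 0.5751 -0.0109  0.1162] y [ 0.988 -0.153  0.   ] z [ 0.001  0.    -1.   ] F [ 0.4 -0.4  1.8] w 0.0199 g 58.6 q [ 0.38  0.52 -0.53  1.82  0.33  0.89 -0.46]
```

>>> advance --pt "0.045 0 0 0 0 0 0" --pt "0.045 0 0 0 0 0 0" --pt "0.045 0 0 -0.05 0 0 0" --pt "0.045 0 0 -0.1 0 0 0" --pt "0.05 -0.05 -0.015 -0.13 0 0 0" --pt "0.055 -0.1 -0.03 -0.14 0 0 0" --pt "0.055 -0.16 -0.047 -0.14 0 0 0" --pt "0.055 -0.22 -0.065 -0.14 0 0 0" --pt "0.055 -0.28 -0.083 -0.14 0 0 0" --pt "0.055 -0.322 -0.095 -0.13 0 0 0" --pt "0.055 -0.322 -0.095 -0.08 0 0 0" --pt "0.055 -0.322 -0.095 -0.08 0 0 0"

```text
time: 16.4
tool_pos: [0.4299, -0.3137, 0.194]
orientation: [0.759, 0.651, -0.0, -0.003]
ft_force: [0.5, 0.8, 1.4]
width: 0.0554
grip_force: 0.0
```

Run:
```python
from h import *
st(); im,cp=shot("wrist","w8")
t=r.observe()["tool_pos"]
for c,a,b in blobs(red(im),60): print(c,a,b,plane("wrist",c,.12,cp).round(4),"top edges",plane("wrist",(c[0],b[1]),.107,cp).round(4),plane("wrist",(c[0],b[1]+b[3]),.124,cp).round(4))
cv2.imwrite("pics/m8.png",cv2.resize(im,(560,420))[:,:,::-1])
go([.432,-.3155,.109],-.155)
```

```text
t 16.4 p [ 0.4299 -0.3137  0.194 ] y [ 0.988 -0.154 -0.005] z [-0.004  0.004 -1.   ] F [0.5 0.8 1.4] w 0.0554 g 0.0 q [ 0.94  0.33 -0.44  1.87  0.16  0.99  0.27]
[282.6 234.4] 267 [268 227  29  15] [ 0.4315 -0.3219  0.12  ] top edges [ 0.4317 -0.3213  0.107 ] [ 0.4308 -0.326   0.124 ]
d [-0.0016  0.0011  0.0872] rot [-0.002 -0.001  0.002] q7 0.27
```

Run:
```python
from h import *
im=cv2.imread("pics/w8.png")[:,:,::-1].copy(); cp=P("wrist")
h=cv2.cvtColor(im,cv2.COLOR_RGB2HSV); m=((h[...,0]<5)|(h[...,0]>172))&(h[...,1]>180)&(h[...,2]>35)
for c,a,b in blobs(m,100): print(c,a,b)
an=np.linspace(0,2*np.pi,90)
for y in(-.313,-.316,-.319):
  for nm,z,rad in [("captop",.124,.0115),("capbot",.107,.0115),("base",.06,.03)]:
    q=np.array([proj("wrist",[.432+rad*np.cos(a),y+rad*np.sin(a),z],cp) for a in an]); print(y,nm,q.min(0).round(1),q.max(0).round(1))
```

```text
[467.1 147.1] 780 [450 133  35  30]
[283.2 223. ] 898 [269 205  29  37]
-0.313 captop [263.  208.3] [295.5 238.7]
-0.313 capbot [264.  201.2] [294.4 229.8]
-0.313 base [245.4 165. ] [312.4 229.3]
-0.316 captop [263.7 212.4] [296.1 242.4]
-0.316 capbot [264.6 205. ] [294.9 233.4]
-0.316 base [246.  168.4] [312.8 232.2]
-0.319 captop [264.5 216.4] [296.7 246.2]
-0.319 capbot [265.3 208.7] [295.4 236.9]
-0.319 base [246.6 171.7] [313.2 235.2]
```

View pics/m8.png

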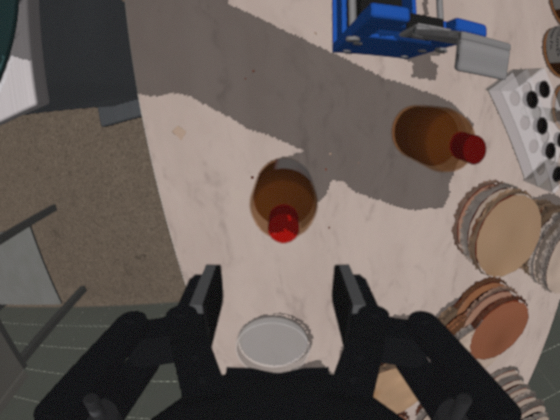

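The open gripper is above B3, whose cap is at (283,223). B1's cap is at (467,147), beside the right hasp.

>>> advance --pt "0.055 -0.0005 0.004 0.05 0 0 0" --pt "0.055 -0.0005 0.004 0.075 0 0 0" --pt "0.055 -0.0005 0.004 0.0855 0 0 0" --pt "0.055 -0.0005 0.004 0.0855 0 0 0" --pt "0.01 -0.0005 0.004 0.0855 0 0 0" --pt "0.01 -0.0005 0.004 0.0855 0 0 0" --pt "0.01 -0.0005 0.004 0.0855 0 0 0" --pt "0.01 -0.0005 0.004 0.0855 0 0 0" --pt "0.01 -0.0005 0.004 0.0855 0 0 0" --force 60

```text
time: 17.58
tool_pos: [0.436, -0.3162, 0.1121]
orientation: [0.759, 0.651, 0.0, 0.001]
ft_force: [-1.0, 1.0, 11.2]
width: 0.0201
grip_force: 57.8
```

```bash
python3 -c "
from h import *
st()
go([.564,-.078,.26],-.155);go([.47,-.15,.26],-.155)"
```

```text
t 17.57 p [ 0.436  -0.3162  0.1121] y [ 0.988 -0.153  0.002] z [ 0.002 -0.001 -1.   ] F [-1.   1.  11.2] w 0.0201 g 57.8 q [ 0.9   0.44 -0.41  1.92  0.24  0.82  0.21]
d [ 0.2548  0.0902 -0.148 ] rot [0.002 0.001 0.001] q7 0.21
d [ 0.1693  0.0083 -0.1481] rot [0.002 0.001 0.001] q7 0.21
```

>>> advance --pt "0.01 0 0 -0.02 0 0 0" --pt "0.01 0 0 -0.07 0 0 0" --pt "0.01 0 0 -0.12 0 0 0" --pt "0.01 0.04 0.002 -0.148 0 0 0" --pt "0.01 0.09 0.004 -0.148 0 0 0" --pt "0.01 0.14 0.007 -0.148 0 0 0" --pt "0.01 0.17 0.01 -0.148 0 0 0" --pt "0.01 0.21 0.045 -0.148 0 0 0" --pt "0.01 0.24 0.075 -0.148 0 0 0" --pt "0.01 0.255 0.09 -0.148 0 0 0" --pt "0.01 0.255 0.09 -0.148 0 0 0" --pt "0.01 0.255 0.09 -0.148 0 0 0"

```text
time: 19.08
tool_pos: [0.5627, -0.0784, 0.2588]
orientation: [0.76, 0.65, -0.0, 0.0]
ft_force: [-0.3, -0.4, -1.2]
width: 0.02
grip_force: 58.4
```

Run:
```python
from h import *
st(); im,cp=shot("wrist","w9")
h=cv2.cvtColor(im,cv2.COLOR_RGB2HSV); m=((h[...,0]<5)|(h[...,0]>172))&(h[...,1]>180)&(h[...,2]>35)
for c,a,b in blobs(m,100): print("red",c,a,b)
m=(h[...,0]>6)&(h[...,0]<20)&(h[...,1]>120)
for cc,a,b in blobs(m,1500): print("amber",cc,a,b)
t=r.observe()["tool_pos"]; an=np.linspace(0,2*np.pi,90); o=t[2]-.1121
for nm,z,rad in [("captop",.124+o,.0115),("capbot",.107+o,.0115),("base",o,.030),("body80",.08+o,.030)]:
    q=np.array([proj("wrist",[t[0]+rad*np.cos(a),t[1]+rad*np.sin(a),z],cp) for a in an]); print(nm,q.min(0).round(1),q.max(0).round(1))
go([.564,-.078,.118],-.155)
```

```text
t 19.07 p [ 0.5627 -0.0784  0.2588] y [ 0.988 -0.154 -0.   ] z [-0. -0. -1.] F [-0.3 -0.4 -1.2] w 0.02 g 58.4 q [ 0.57  0.35 -0.6   1.71  0.21  1.15 -0.25]
red [278.3 119.5] 568 [265 106  27  28]
red [422.3 128.8] 223 [413 117  22  26]
red [442.2 138.6] 171 [431 125  19  28]
red [277.1 279.9] 2132 [256 250  43  59]
amber [278.8 114.9] 1923 [251  89  57  55]
amber [504.1 175.2] 1714 [470 149  64  55]
amber [276.3 225.2] 5066 [236 175  86  91]
amber [483.3 269.1] 3808 [452 202  63 149]
captop [254.7 268.7] [303.3 309.3]
capbot [256.7 252.4] [301.  290.7]
base [241.9 171.8] [314.4 240.8]
body80 [228.4 201.3] [328.8 292. ]
d [0.0009 0.0012 0.1409] rot [-0.     0.001 -0.   ] q7 -0.25
```

>>> advance --pt "0.01 0.0005 0.001 0.04 0 0 0" --pt "0.01 0.0005 0.001 0.08 0 0 0" --pt "0.01 0.0005 0.001 0.1 0 0 0" --pt "0.01 0.0005 0.001 0.11 0 0 0" --pt "0.01 0.0005 0.001 0.117 0 0 0" --pt "0.01 0.0005 0.001 0.125 0 0 0" --pt "0.01 0.0005 0.001 0.133 0 0 0" --pt "0.01 0.0005 0.001 0.14 0 0 0" --pt "0.01 0.0005 0.001 0.14 0 0 0"

```text
time: 20.25
tool_pos: [0.5646, -0.0771, 0.1185]
orientation: [0.759, 0.651, 0.0, -0.0]
ft_force: [0.1, -0.3, -1.3]
width: 0.0196
grip_force: 58.5
```

```bash
python3 -c "
from h import *
st()"
```

```text
t 20.25 p [ 0.5646 -0.0771  0.1185] y [ 0.988 -0.153 -0.   ] z [ 0.  0. -1.] F [ 0.1 -0.3 -1.3] w 0.0196 g 58.5 q [ 0.51  0.51 -0.54  1.84  0.33  0.89 -0.35]
```

>>> advance --pt "0.045 0 0 0 0 0 0" --pt "0.045 0 0 0 0 0 0" --pt "0.045 0 0 -0.05 0 0 0" --pt "0.045 0 0 -0.1 0 0 0" --pt "0.05 0 0 -0.14 0 0 0" --pt "0.05 0 0 -0.14 0 0 0"

```text
time: 21.0
tool_pos: [0.5657, -0.0772, 0.2618]
orientation: [0.759, 0.651, 0.001, 0.002]
ft_force: [0.1, -0.1, -0.1]
width: 0.0499
grip_force: 0.0
```

```bash
python3 -c "
from h import *
st()
go([.584,-.276,.23],.63)"
```

```text
t 21.0 p [ 0.5657 -0.0772  0.2618] y [ 0.988 -0.154  0.005] z [ 0.005 -0.001 -1.   ] F [ 0.1 -0.1 -0.1] w 0.0499 g 0.0 q [ 0.57  0.35 -0.61  1.7   0.21  1.15 -0.25]
d [-0.1936  0.0485  0.0321] rot [ 0.004  0.002 -0.784] q7 -0.25
```

>>> advance --pt "0.055 -0.05 0.012 0 0 0 -0.18" --pt "0.055 -0.1 0.025 0 0 0 -0.36" --pt "0.055 -0.15 0.037 0 0 0 -0.54" --pt "0.055 -0.194 0.0485 0 0 0 -0.7" --pt "0.055 -0.194 0.0485 0.032 0.002 0 -0.785" --pt "0.055 -0.194 0.0485 0.032 0.002 0 -0.785" --pt "0.055 -0.194 0.0485 0.032 0.002 0 -0.785"

```text
time: 21.88
tool_pos: [0.583, -0.2756, 0.2275]
orientation: [0.453, 0.891, -0.0, -0.001]
ft_force: [-0.2, 0.5, 0.4]
width: 0.055
grip_force: 0.0
```

Run:
```python
from h import *
st(); im,cp=shot("wrist","w10")
h=cv2.cvtColor(im,cv2.COLOR_RGB2HSV); m=((h[...,0]<5)|(h[...,0]>172))&(h[...,1]>180)&(h[...,2]>35)
an=np.linspace(0,2*np.pi,90)
for c,a,b in blobs(m,100): print("red",c,a,b)
for x,y in [(.584,-.276),(.582,-.274)]:
  for nm,z,rad in [("captop",.124,.0115),("capbot",.107,.0115)]:
    q=np.array([proj("wrist",[x+rad*np.cos(a),y+rad*np.sin(a),z],cp) for a in an]); print(x,nm,q.min(0).round(1),q.max(0).round(1))
go([.584,-.276,.11],.63)
cv2.imwrite("pics/m10.png",im[:,:,::-1])
```

```text
t 21.88 p [ 0.583  -0.2756  0.2275] y [ 0.808  0.589 -0.001] z [-0.002 -0.    -1.   ] F [-0.2  0.5  0.4] w 0.055 g 0.0 q [ 0.86  0.54 -0.66  1.55  0.35  1.18  0.76]
red [402.4   7.7] 528 [386   0  36  20]
red [494.6 130.2] 433 [481 110  28  43]
red [277.9 208.8] 666 [265 193  27  32]
0.584 captop [264.3 198.7] [293.1 225.8]
0.584 capbot [265.1 192.9] [292.1 218.6]
0.582 captop [263.7 195.3] [292.6 222.6]
0.582 capbot [264.5 189.7] [291.7 215.6]
d [-0.0008  0.0006  0.1179] rot [-0.001  0.     0.   ] q7 0.76
```

View pics/m10.png

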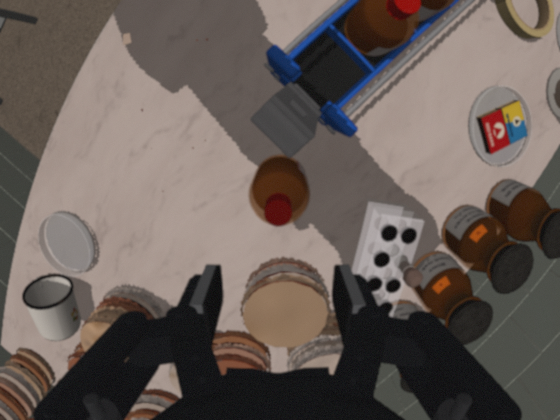

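Three things matter here: the cap at (278,209) lines up with the gripper, the open right hasp at (285,118) stays clear of it, and two bottles already stand in the carrier.

>>> advance --pt "0.055 -0.0008 0.0006 0.05 0 0 0" --pt "0.055 -0.0008 0.0006 0.09 0 0 0" --pt "0.055 -0.0008 0.0006 0.11 0 0 0" --pt "0.055 -0.0008 0.0006 0.1175 0 0 0" --pt "0.055 -0.0008 0.0006 0.1175 0 0 0" --pt "0.01 -0.0008 0.0006 0.1175 0 0 0" --pt "0.01 -0.0008 0.0006 0.1175 0 0 0" --pt "0.01 -0.0008 0.0006 0.1175 0 0 0" --pt "0.01 -0.0008 0.0006 0.1175 0 0 0" --force 60

```text
time: 23.05
tool_pos: [0.5841, -0.2768, 0.1105]
orientation: [0.453, 0.892, -0.001, 0.0]
ft_force: [0.3, 1.0, 6.0]
width: 0.0203
grip_force: 57.0
```

```bash
python3 -c "
from h import *
st()
go([.5853,.0583,.30],-.155)"
```

```text
t 23.05 p [ 0.5841 -0.2768  0.1105] y [ 0.807  0.59  -0.001] z [-0.    -0.001 -1.   ] F [0.3 1.  6. ] w 0.0203 g 57.0 q [ 0.82  0.66 -0.61  1.64  0.44  0.98  0.7 ]
d [ 0.2697  0.1985 -0.1899] rot [-0.     0.001  0.786] q7 0.7
```

>>> advance --pt "0.01 0 0 -0.03 0 0 0" --pt "0.01 0 0 -0.09 0 0 0" --pt "0.01 0 0 -0.15 0 0 0" --pt "0.01 0 0 -0.21 0 0 0" --pt "0.01 0.03 0.022 -0.22 0 0 0.15" --pt "0.01 0.07 0.052 -0.22 0 0 0.3" --pt "0.01 0.11 0.081 -0.22 0 0 0.45" --pt "0.01 0.15 0.11 -0.22 0 0 0.6" --pt "0.01 0.19 0.14 -0.22 0 0 0.7" --pt "0.01 0.23 0.17 -0.2 0 0 0.786" --pt "0.01 0.26 0.191 -0.17 0 0 0.786" --pt "0.01 0.2697 0.1985 -0.16 0 0 0.786" --pt "0.01 0.2697 0.1985 -0.16 0 0 0.786" --pt "0.01 0.2697 0.1985 -0.16 0 0 0.786"

```text
time: 24.8
tool_pos: [0.5853, 0.0569, 0.2699]
orientation: [0.76, 0.65, -0.001, -0.0]
ft_force: [-0.1, 0.4, -2.2]
width: 0.0203
grip_force: 57.2
```

Run:
```python
from h import *
st(); im,cp=shot("wrist","w11")
h=cv2.cvtColor(im,cv2.COLOR_RGB2HSV); m=((h[...,0]<5)|(h[...,0]>172))&(h[...,1]>180)&(h[...,2]>35)
for c,a,b in blobs(m,300): print("red",c,a,b)
m=(h[...,0]>6)&(h[...,0]<20)&(h[...,1]>120)
for cc,a,b in blobs(m,3000): print("amber",cc,a,b)
t=r.observe()["tool_pos"]; an=np.linspace(0,2*np.pi,90); o=t[2]-.1105
for nm,z,rad in [("captop",.124+o,.0115),("capbot",.107+o,.0115),("base",o,.030),("body80",.08+o,.030)]:
    q=np.array([proj("wrist",[t[0]+rad*np.cos(a),t[1]+rad*np.sin(a),z],cp) for a in an]); print(nm,q.min(0).round(1),q.max(0).round(1))
go([.5853,.0583,.117],-.155)
```

```text
t 24.8 p [0.5853 0.0569 0.2699] y [ 0.988 -0.156 -0.001] z [-0.001 -0.001 -1.   ] F [-0.1  0.4 -2.2] w 0.0203 g 57.2 q [ 0.36  0.39 -0.66  1.65  0.25  1.2  -0.51]
red [277.  285.3] 2504 [255 251  45  76]
amber [278.7 222.5] 5854 [234 176  90  93]
amber [468.3 295.1] 3230 [438 237  73 124]
captop [254.5 270.2] [303.6 311. ]
capbot [256.6 253.6] [301.3 292.1]
base [241.7 172. ] [314.7 241.4]
body80 [228.1 202. ] [329.3 293.2]
d [ 0.0016 -0.0002  0.153 ] rot [-0.001  0.001 -0.002] q7 -0.51
```

>>> advance --pt "0.01 0.0005 0 0.05 0 0 0" --pt "0.01 0.0005 0 0.09 0 0 0" --pt "0.01 0.0005 0 0.11 0 0 0" --pt "0.01 0.0005 0 0.12 0 0 0" --pt "0.01 0.0005 0 0.13 0 0 0" --pt "0.01 0.0005 0 0.138 0 0 0" --pt "0.01 0.0005 0 0.146 0 0 0" --pt "0.01 0.0005 0 0.1525 0 0 0" --pt "0.01 0.0005 0 0.1525 0 0 0"

```text
time: 25.98
tool_pos: [0.5849, 0.0588, 0.1166]
orientation: [0.76, 0.65, -0.001, -0.0]
ft_force: [0.1, -0.3, -1.6]
width: 0.0201
grip_force: 57.5
```

```bash
python3 -c "
from h import *
st()"
```

```text
t 25.98 p [0.5849 0.0588 0.1166] y [ 0.988 -0.154 -0.001] z [-0.001 -0.    -1.   ] F [ 0.1 -0.3 -1.6] w 0.0201 g 57.5 q [ 0.3   0.55 -0.59  1.79  0.38  0.92 -0.62]
```

>>> advance --pt "0.045 0 0 0 0 0 0" --pt "0.045 0 0 0 0 0 0" --pt "0.045 0 0 -0.05 0 0 0" --pt "0.045 0 0 -0.1 0 0 0" --pt "0.045 0 0 -0.15 0 0 0" --pt "0.045 0 0 -0.15 0 0 0"

```text
time: 26.72
tool_pos: [0.5863, 0.0592, 0.2704]
orientation: [0.76, 0.65, 0.001, 0.001]
ft_force: [0.0, -0.1, -0.2]
width: 0.0451
grip_force: 0.0
```

```bash
python3 -c "
from h import *
st()
go([.42,.17,.34],-.155)"
```

```text
t 26.73 p [0.5863 0.0592 0.2704] y [ 0.988 -0.154  0.004] z [ 0.004 -0.    -1.   ] F [ 0.  -0.1 -0.2] w 0.0451 g 0.0 q [ 0.36  0.39 -0.67  1.65  0.26  1.19 -0.52]
d [ 0.0838 -0.1811 -0.0703] rot [ 0.004 -0.     0.   ] q7 -0.52
```

>>> advance --pt "0.045 0.02 -0.05 -0.03 0 0 0" --pt "0.045 0.05 -0.1 -0.06 0 0 0" --pt "0.045 0.07 -0.15 -0.07 0 0 0" --pt "0.045 0.084 -0.181 -0.07 0 0 0" --pt "0.045 0.084 -0.181 -0.07 0 0 0" --pt "0.045 0.084 -0.181 -0.07 0 0 0"

```text
time: 27.48
tool_pos: [0.4195, 0.1691, 0.3366]
orientation: [0.76, 0.65, -0.001, -0.0]
ft_force: [0.4, -1.0, -0.1]
width: 0.0451
grip_force: 0.0
```

Run:
```python
from h import *
st(); im,cp=shot("wrist","w12"); np.savez("w12.npz",K=cp[0],R=cp[1],t=cp[2]); shot("top","top12")
```

```text
t 27.48 p [0.4195 0.1691 0.3366] y [ 0.988 -0.155 -0.002] z [-0.002 -0.001 -1.   ] F [ 0.4 -1.  -0.1] w 0.0451 g 0.0 q [ 0.33  0.04 -0.8   1.86  0.03  1.26 -0.63]
```

View pics/w12.png

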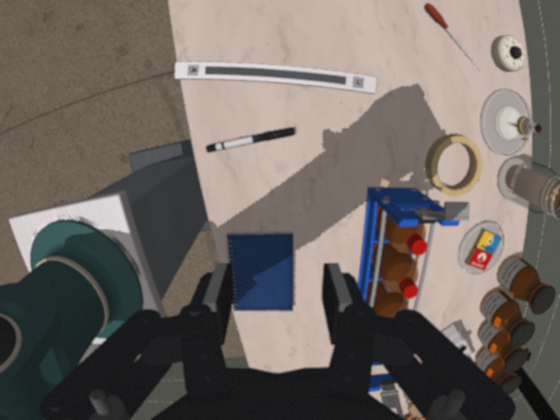

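The bar lies undisturbed, from (176,70) to (377,84), with its lugs at (193,70) and (359,82). The marker lies beside it at (250,139). Each bottle in the carrier is in its own compartment. I've now used my 14 picture views, so the rest will be measured numerically.

Create bar.py:
```python
from h import *
def bar(im,cp,n,z=.014,box=None,vmin=170,smax=22):
    h=cv2.cvtColor(im,cv2.COLOR_RGB2HSV); m=((h[...,1]<smax)&(h[...,2]>vmin)).astype(np.uint8)
    if box: k=np.zeros_like(m); k[box[1]:box[3],box[0]:box[2]]=1; m&=k
    m=cv2.morphologyEx(m,cv2.MORPH_CLOSE,np.ones((9,9)))
    nn,l,s,c=cv2.connectedComponentsWithStats(m); i=1+np.argmax(s[1:,4]); 
    ct=max(cv2.findContours((l==i).astype(np.uint8),0,1)[0],key=len)[:,0]
    p=np.array([plane(n,u,z,cp)[:2] for u in ct],np.float32)
    (c0,wh,_)=cv2.minAreaRect(p*1000); b=cv2.boxPoints(((c0),wh,_))
    v=b[1]-b[0] if np.linalg.norm(b[1]-b[0])>np.linalg.norm(b[2]-b[1]) else b[2]-b[1]
    a=np.arctan2(v[1],v[0]); a=(a+np.pi/2)%np.pi-np.pi/2
    print(n,"area",s[i,4],"bbox",s[i,:4],"centre mm",np.round(c0,1),"size",np.round(wh,1),"axis angle",a.round(4))
```

Run:
```python
from bar import *
f=np.load("w12.npz"); cp=(f["K"],f["R"],f["t"]); im=cv2.imread("pics/w12.png")[:,:,::-1].copy()
bar(im,cp,"wrist",box=(165,50,390,100))
h=cv2.cvtColor(im,cv2.COLOR_RGB2HSV)
print(h[62:90:2,270].tolist()); 
t=cv2.imread("pics/top12.png")[:,:,::-1].copy(); bar(t,P("top"),"top",box=(130,190,180,300))
for uv in [(193.5,70.5),(359,82)]: print(plane("wrist",uv,.02,cp))
```

```text
wrist area 3387 bbox [175  61 202  33] centre mm [435.5 295.9] size [ 26.3 290.6] axis angle -0.2366
[[9, 38, 197], [6, 19, 192], [174, 6, 220], [176, 9, 197], [105, 5, 94], [108, 15, 85], [102, 15, 85], [150, 6, 125], [171, 8, 216], [176, 8, 217], [6, 21, 168], [10, 36, 201], [10, 35, 202], [10, 35, 203]]
top area 25 bbox [163 192  10   8] centre mm [587.9 265.9] size [33.7 13.2] axis angle 0.5299
[0.32333291 0.32130851 0.02      ]
[0.55032639 0.26836326 0.02      ]
```

Run:
```python
from h import *
go([.4357,.2955,.18],1.336)
```

```text
d [ 0.1274 -0.0035  0.1564] rot [-0.003 -0.002 -1.492] q7 -0.63
```

>>> advance --pt "0.05 0.04 0 0.02 0 0 -0.18" --pt "0.05 0.08 0 0.05 0 0 -0.36" --pt "0.05 0.11 0 0.08 0 0 -0.54" --pt "0.05 0.127 -0.003 0.11 0 0 -0.72" --pt "0.05 0.127 -0.003 0.13 0 0 -0.9" --pt "0.05 0.127 -0.003 0.15 0 0 -1.08" --pt "0.05 0.127 -0.003 0.156 0 0 -1.26" --pt "0.05 0.127 -0.003 0.156 0 0 -1.44" --pt "0.05 0.127 -0.003 0.156 0 0 -1.492" --pt "0.05 0.127 -0.003 0.156 0 0 -1.492" --pt "0.05 0.127 -0.003 0.156 0 0 -1.492"

```text
time: 28.95
tool_pos: [0.4358, 0.2954, 0.1805]
orientation: [0.118, 0.993, -0.0, -0.001]
ft_force: [-0.1, 0.9, -0.3]
width: 0.0498
grip_force: 0.0
```

Run:
```python
from bar import *
st(); im,cp=shot("wrist","w13"); np.savez("w13.npz",K=cp[0],R=cp[1],t=cp[2])
h=cv2.cvtColor(im,cv2.COLOR_RGB2HSV); 
for s in(.31,.36,.5,.55): print(s,proj("wrist",[s,.296-(s-.4355)*.241,.014],cp).round(1))
u=proj("wrist",[.4355,.296,.014],cp); print(u)
for x in (.40,.4355,.47):
    c0=proj("wrist",[x,.296-(x-.4355)*.241,.014],cp); v=int(c0[1]); print(x,c0.round(1),[(c,*map(int,h[v,c,1:])) for c in range(int(c0[0])-40,int(c0[0])+41,3)])
```

```text
t 28.95 p [0.4358 0.2954 0.1805] y [ 0.234  0.972 -0.001] z [-0.003 -0.    -1.   ] F [-0.1  0.9 -0.3] w 0.0498 g 0.0 q [ 0.18  0.51 -1.06  1.88  0.51  1.05  0.24]
0.31 [277.7  57.2]
0.36 [277.7 110.9]
0.5 [277.7 251.5]
0.55 [277.7 292.4]
[277.72016814 190.56564415]
0.4 [277.7 153.8] [(237, 37, 151), (240, 36, 150), (243, 37, 153), (246, 35, 153), (249, 37, 151), (252, 35, 154), (255, 37, 153), (258, 37, 152), (261, 37, 151), (264, 24, 139), (267, 7, 173), (270, 11, 168), (273, 7, 71), (276, 17, 61), (279, 18, 58), (282, 11, 67), (285, 8, 163), (288, 10, 172), (291, 18, 129), (294, 36, 147), (297, 38, 149), (300, 36, 149), (303, 37, 150), (306, 36, 148), (309, 37, 146), (312, 37, 145), (315, 38, 142)]
0.4355 [277.7 190.6] [(237, 35, 153), (240, 33, 154), (243, 37, 153), (246, 35, 152), (249, 37, 153), (252, 35, 152), (255, 35, 151), (258, 37, 151), (261, 37, 152), (264, 31, 138), (267, 8, 170), (270, 11, 168), (273, 3, 77), (276, 21, 61), (279, 16, 62), (282, 18, 69), (285, 9, 163), (288, 9, 171), (291, 27, 123), (294, 37, 150), (297, 38, 146), (300, 38, 148), (303, 36, 148), (306, 38, 147), (309, 38, 146), (312, 37, 146), (315, 37, 144)]
0.47 [277.7 224.2] [(237, 37, 153), (240, 37, 152), (243, 37, 152), (246, 37, 153), (249, 37, 153), (252, 37, 152), (255, 36, 150), (258, 39, 151), (261, 35, 144), (264, 30, 135), (267, 9, 165), (270, 9, 167), (273, 6, 86), (276, 17, 61), (279, 28, 64), (282, 7, 72), (285, 9, 163), (288, 11, 167), (291, 32, 135), (294, 37, 150), (297, 38, 148), (300, 42, 147), (303, 38, 148), (306, 38, 149), (309, 38, 148), (312, 36, 147), (315, 40, 147)]
```

Run:
```python
from bar import *
L=lambda n:(lambda f:(f["K"],f["R"],f["t"]))(np.load(n+".npz"))
im=cv2.imread("pics/w13.png")[:,:,::-1].copy(); h=cv2.cvtColor(im,cv2.COLOR_RGB2HSV); cp=L("w13")
sat=h[:,266:290,1].astype(float); med=np.median(sat,1)
wh=[v for v in range(420) if med[v]<26]; print(wh[0],wh[-1],len(wh))
for v in (wh[0]-.5,wh[-1]+.5): print(plane("wrist",(277.7,v),.014,cp).round(4))
# dark recess rows along the middle
val=h[:,274:282,2].mean(1); d=[v for v in range(20,330) if val[v]<90]; print(d[0],d[-1],plane("wrist",(277.7,d[0]),.014,cp),plane("wrist",(277.7,d[-1]),.014,cp))
print([int(x) for x in val[30:80:2]])
# height from recess ends in w12
im2=cv2.imread("pics/w12.png")[:,:,::-1].copy(); h2=cv2.cvtColor(im2,cv2.COLOR_RGB2HSV)
g=(h2[50:100,165:390,2]<110)&(h2[50:100,165:390,1]<60); print([(c+[165,50],a,b) for c,a,b in blobs(g,8)])
```

```text
40 392 274
[0.2932 0.3303 0.014 ]
[0.722  0.2271 0.014 ]
20 325 [0.27416552 0.3348639  0.014     ] [0.59620443 0.25733866 0.014     ]
[80, 81, 77, 76, 78, 126, 171, 173, 173, 173, 173, 173, 173, 172, 173, 152, 122, 116, 108, 100, 80, 82, 100, 122, 161]
[(array([170.3,  71.7]), 176, array([ 0,  8, 15, 29], dtype=int32)), (array([275.7,  73.7]), 838, array([ 41,  17, 139,  17], dtype=int32)), (array([193.5,  69.7]), 12, array([27, 18,  4,  4], dtype=int32)), (array([168.4,  93.3]), 90, array([ 0, 33, 13, 17], dtype=int32))]
```

```bash
python3 -c "
from h import *
L=lambda n:(lambda f:(f['K'],f['R'],f['t']))(np.load(n+'.npz'))
print(tri([ray('wrist',(175,70.5),L('w12')),ray('wrist',(277.7,40),L('w13'))]))"
```

```text
(array([0.29143806, 0.3306843 , 0.00276751]), [0.0, 0.0])
```

>>> advance --pt "0.05 0 0 0.06 0 0 0" --pt "0.05 0 0 0.11 0 0 0" --pt "0.05 0 0 0.15 0 0 0" --pt "0.05 0 0 0.17 0 0 0" --pt "0.05 0 0 0.177 0 0 0" --pt "0.05 0 0 0.177 0 0 0" --pt "0.01 0 0 0.177 0 0 0" --pt "0.01 0 0 0.177 0 0 0" --pt "0.01 0 0 0.177 0 0 0" --pt "0.01 0 0 0.177 0 0 0" --pt "0.01 0 0 0.177 0 0 0" --force 80

```text
time: 30.38
tool_pos: [0.4359, 0.2959, 0.0052]
orientation: [0.117, 0.993, 0.0, -0.0]
ft_force: [-2.2, -3.2, 16.7]
width: 0.0236
grip_force: 78.2
```

```bash
python3 -c "
from h import *
st()"
```

```text
t 30.38 p [0.4359 0.2959 0.0052] y [0.232 0.973 0.   ] z [-0.  0. -1.] F [-2.2 -3.2 16.7] w 0.0236 g 78.2 q [-0.01  0.75 -0.82  1.98  0.79  0.77  0.03]
```

>>> advance --pt "0.01 0 0 -0.02 0 0 0" --pt "0.01 0 0 -0.06 0 0 0" --pt "0.01 0 0 -0.12 0 0 0" --pt "0.01 0 0 -0.18 0 0 0" --pt "0.01 0 0 -0.24 0 0 0" --pt "0.01 -0.02 -0.03 -0.28 0 0 0" --pt "0.01 -0.05 -0.08 -0.28 0 0 0" --pt "0.01 -0.08 -0.13 -0.28 0 0 0" --pt "0.01 -0.108 -0.176 -0.28 0 0 0.1" --pt "0.01 -0.12 -0.19 -0.28 0 0 0.25" --pt "0.01 -0.14 -0.21 -0.28 0 0 0.4" --pt "0.01 -0.15 -0.225 -0.28 0 0 0.55" --pt "0.01 -0.16 -0.24 -0.28 0 0 0.7" --pt "0.01 -0.175 -0.255 -0.28 0 0 0.85" --pt "0.01 -0.19 -0.27 -0.28 0 0 1" --pt "0.01 -0.2 -0.285 -0.28 0 0 1.15" --pt "0.01 -0.208 -0.3 -0.28 0 0 1.3" --pt "0.01 -0.2087 -0.2998 -0.28 0 0 1.45" --pt "0.01 -0.2087 -0.2998 -0.28 0 0 1.489" --pt "0.01 -0.2087 -0.2998 -0.28 0 0 1.489"

```text
time: 32.88
tool_pos: [0.569, -0.0439, 0.2843]
orientation: [0.758, 0.653, -0.001, -0.0]
ft_force: [0.1, -1.0, -2.3]
width: 0.0232
grip_force: 80.3
```

Run:
```python
from bar import *
st(); im,cp=shot("wrist","w14"); np.savez("w14.npz",K=cp[0],R=cp[1],t=cp[2])
h=cv2.cvtColor(im,cv2.COLOR_RGB2HSV); t=r.observe()["tool_pos"]; z=t[2]-.0052+.014
print("pred far end",proj("wrist",[t[0]+.1544*.146,t[1]+.988*.146,z],cp).round(1),"near",proj("wrist",t-[.1544*.146,.988*.146,-(z-t[2])],cp).round(1))
for y in(.03,.08,.13):
    c0=proj("wrist",[t[0]+.1544*y,t[1]+.988*y,z],cp); v=int(round(c0[1])); a=int(c0[0]); print(y,c0.round(1),[(c,*map(int,h[v,c,1:])) for c in range(a-36,a+37,3)])
print([(v,*map(int,h[v,266:290,1:].mean(0))) for v in range(0,60,3)])
```

```text
t 32.88 p [ 0.569  -0.0439  0.2843] y [ 0.989 -0.148 -0.001] z [-0.002 -0.    -1.   ] F [ 0.1 -1.  -2.3] w 0.0232 g 80.3 q [ 0.62  0.36 -0.76  1.67  0.26  1.22 -0.35]
pred far end [281.3 -37.7] near [277.3 443.3]
0.03 [279.6 228.3] [(243, 6, 79), (246, 9, 83), (249, 14, 94), (252, 9, 118), (255, 8, 121), (258, 8, 121), (261, 6, 118), (264, 6, 80), (267, 6, 45), (270, 6, 45), (273, 16, 48), (276, 11, 45), (279, 11, 47), (282, 11, 46), (285, 17, 45), (288, 11, 46), (291, 10, 98), (294, 8, 123), (297, 12, 124), (300, 8, 121), (303, 7, 115), (306, 64, 96), (309, 13, 78), (312, 12, 85), (315, 36, 176)]
0.08 [280.5 113.2] [(244, 17, 121), (247, 8, 168), (250, 10, 201), (253, 10, 206), (256, 10, 205), (259, 10, 203), (262, 9, 166), (265, 16, 78), (268, 13, 77), (271, 16, 78), (274, 13, 77), (277, 17, 76), (280, 16, 78), (283, 10, 77), (286, 7, 74), (289, 10, 74), (292, 8, 158), (295, 10, 205), (298, 10, 210), (301, 11, 206), (304, 10, 199), (307, 8, 151), (310, 118, 112), (313, 11, 120), (316, 6, 126)]
0.13 [281.1  -4.3] [(245, 33, 23), (248, 12, 22), (251, 28, 27), (254, 36, 21), (257, 35, 22), (260, 20, 26), (263, 29, 26), (266, 11, 24), (269, 53, 24), (272, 20, 25), (275, 51, 25), (278, 33, 23), (281, 20, 25), (284, 26, 30), (287, 9, 27), (290, 21, 24), (293, 64, 24), (296, 0, 23), (299, 36, 28), (302, 32, 24), (305, 21, 24), (308, 43, 24), (311, 51, 20), (314, 11, 23), (317, 46, 22)]
[(0, 9, 202), (3, 9, 197), (6, 5, 143), (9, 5, 137), (12, 5, 128), (15, 4, 124), (18, 5, 118), (21, 4, 102), (24, 5, 84), (27, 5, 88), (30, 5, 137), (33, 4, 142), (36, 5, 142), (39, 4, 142), (42, 9, 192), (45, 9, 201), (48, 9, 201), (51, 9, 201), (54, 9, 201), (57, 9, 201)]
```

Run:
```python
from bar import *
f=np.load("w14.npz"); cp=(f["K"],f["R"],f["t"]); s=r.observe(); t=s["tool_pos"]; R=Ro.from_quat(s["orientation"]).as_matrix(); bx=R[:,0]
for d,h in [(.115,.014),(.115,.0255),(.121,.0255),(.121,.014)]: print(d,h,proj("wrist",t+bx*d+[0,0,h-.0052],cp).round(1))
for y in(.03,.08): print([proj("wrist",t+bx*y+R[:,1]*k+[0,0,.014-.0052],cp).round(1) for k in(-.013,.013)])
im=cv2.imread("pics/w14.png")[:,:,::-1].copy(); h=cv2.cvtColor(im,cv2.COLOR_RGB2HSV)[...,2]
print(h[0:50:2,277].tolist()); print(h[24,255:300:2].tolist())
go([.5694,-.0439,.138],-.155)
```

```text
0.115 0.014 [279.1  29.4]
0.115 0.0255 [279.3  22.7]
0.121 0.0255 [279.2   7.9]
0.121 0.014 [279.1  15.7]
[array([249.9, 228.3]), array([308.4, 228.2])]
[array([247.2, 113.5]), array([311.1, 113.5])]
[202, 201, 180, 145, 141, 123, 132, 136, 138, 140, 125, 103, 66, 55, 78, 137, 143, 142, 143, 144, 147, 191, 201, 200, 201]
[205, 181, 143, 143, 145, 143, 141, 126, 77, 67, 67, 66, 66, 64, 56, 72, 91, 111, 129, 139, 142, 170, 205]
d [0.0002 0.0006 0.1461] rot [-0.002  0.001  0.006] q7 -0.35
```

>>> advance --pt "0.01 0 0.001 0.04 0 0 0.006" --pt "0.01 0 0.001 0.08 0 0 0.006" --pt "0.01 0 0.001 0.11 0 0 0.006" --pt "0.01 0 0.001 0.125 0 0 0.006" --pt "0.01 0 0.001 0.125 0 0 0.006"

```text
time: 33.55
tool_pos: [0.5699, -0.0444, 0.1585]
orientation: [0.76, 0.65, -0.001, -0.001]
ft_force: [-0.4, -0.0, -2.6]
width: 0.0237
grip_force: 80.2
```

```bash
python3 -c "
from h import *
st(); go([.5694,-.0439,.138],-.155)"
```

```text
t 33.55 p [ 0.5699 -0.0444  0.1585] y [ 0.988 -0.156 -0.003] z [-0.003  0.    -1.   ] F [-0.4 -0.  -2.6] w 0.0237 g 80.2 q [ 0.57  0.5  -0.7   1.8   0.38  0.99 -0.45]
d [ 0.0004 -0.0005  0.0205] rot [-0.003  0.    -0.002] q7 -0.45
```

>>> advance --pt "0.01 0.0004 -0.0005 0.008 0 0 0" --pt "0.01 0.0004 -0.0005 0.014 0 0 0" --pt "0.01 0.0004 -0.0005 0.018 0 0 0" --pt "0.01 0.0004 -0.0005 0.0205 0 0 0" --pt "0.01 0.0004 -0.0005 0.0205 0 0 0"

```text
time: 34.17
tool_pos: [0.5696, -0.0441, 0.1383]
orientation: [0.761, 0.649, -0.001, -0.0]
ft_force: [-1.5, -0.0, -1.8]
width: 0.0233
grip_force: 80.4
```

```bash
python3 -c "
from h import *
st()"
```

```text
t 34.17 p [ 0.5696 -0.0441  0.1383] y [ 0.988 -0.157 -0.002] z [-0.002 -0.001 -1.   ] F [-1.5 -0.  -1.8] w 0.0233 g 80.4 q [ 0.55  0.52 -0.69  1.81  0.4   0.95 -0.46]
```

>>> advance --pt "0.01 0 0 0.0015 0 0 0" --pt "0.01 0 0 0.0015 0 0 0" --pt "0.04 0 0 0.0015 0 0 0" --pt "0.04 0 0 0.0015 0 0 0" --pt "0.04 0 0 -0.04 0 0 0" --pt "0.045 0 0 -0.1 0 0 0" --pt "0.045 0 0 -0.14 0 0 0" --pt "0.045 -0.05 0 -0.17 0 0 0" --pt "0.045 -0.05 0 -0.17 0 0 0" --pt "0.045 -0.05 0 -0.17 0 0 0"

```text
time: 35.42
tool_pos: [0.5619, -0.0933, 0.3079]
orientation: [0.761, 0.649, -0.001, -0.001]
ft_force: [-0.2, 0.6, -0.7]
width: 0.0451
grip_force: 0.0
```

Run:
```python
from bar import *
st(); im,cp=shot("wrist","w15"); np.savez("w15.npz",K=cp[0],R=cp[1],t=cp[2])
h=cv2.cvtColor(im,cv2.COLOR_RGB2HSV)
c=np.array([.5693,-.044,0]);ex=np.array([.988,-.1544,0]);ey=np.array([.1544,.988,0])
for y in(.08,0,-.06):
    l,rr=[proj("wrist",c+ey*y+ex*k+[0,0,.147],cp) for k in(-.013,.013)]; v=int(round(l[1])); a=int(l[0])
    print(y,l.round(1),rr.round(1),[(q,*map(int,h[v,q,1:])) for q in range(a-10,int(rr[0])+12,2)])
for d,z in[(.146,.147),(.118,.147),(.118,.1585),(-.118,.1585),(-.146,.147)]: print(d,z,proj("wrist",c+ey*d+[0,0,z],cp).round(1))
u=int(proj("wrist",c+ey*.11+[0,0,.147],cp)[0]); print(u,[(v,int(h[v,u,1]),int(h[v,u,2])) for v in range(0,110,2)])
h2=((h[...,0]<5)|(h[...,0]>172))&(h[...,1]>180)&(h[...,2]>35)
print([(c_,a) for c_,a,b in blobs(h2,80)])
```

```text
t 35.42 p [ 0.5619 -0.0933  0.3079] y [ 0.987 -0.158 -0.002] z [-0.002 -0.    -1.   ] F [-0.2  0.6 -0.7] w 0.0451 g 0.0 q [ 0.71  0.34 -0.76  1.64  0.24  1.26 -0.25]
0.08 [263.1  55. ] [291.7  54.9] [(253, 69, 48), (255, 188, 69), (257, 183, 78), (259, 182, 84), (261, 187, 82), (263, 26, 129), (265, 9, 203), (267, 10, 214), (269, 10, 209), (271, 7, 142), (273, 16, 80), (275, 19, 82), (277, 16, 81), (279, 12, 82), (281, 13, 77), (283, 7, 103), (285, 9, 198), (287, 10, 214), (289, 10, 206), (291, 18, 145), (293, 124, 78), (295, 181, 72), (297, 179, 64), (299, 167, 52), (301, 59, 52)]
0 [263.8 140.2] [291.7 140.1] [(253, 173, 56), (255, 21, 24), (257, 36, 28), (259, 125, 45), (261, 192, 57), (263, 66, 73), (265, 14, 113), (267, 10, 126), (269, 8, 122), (271, 8, 92), (273, 5, 50), (275, 11, 48), (277, 10, 49), (279, 16, 49), (281, 16, 49), (283, 0, 70), (285, 11, 120), (287, 8, 127), (289, 10, 122), (291, 18, 98), (293, 40, 77), (295, 27, 6
[... 732 characters left out ...]
 (20, 5, 147), (22, 7, 148), (24, 9, 177), (26, 10, 208), (28, 10, 207), (30, 10, 209), (32, 10, 208), (34, 8, 160), (36, 13, 80), (38, 19, 80), (40, 16, 80), (42, 16, 80), (44, 13, 79), (46, 13, 78), (48, 13, 79), (50, 16, 79), (52, 13, 78), (54, 16, 79), (56, 16, 79), (58, 19, 79), (60, 19, 80), (62, 19, 80), (64, 13, 78), (66, 10, 78), (68, 13, 76), (70, 19, 80), (72, 16, 79), (74, 13, 78), (76, 16, 78), (78, 23, 79), (80, 10, 77), (82, 16, 80), (84, 13, 77), (86, 13, 77), (88, 16, 79), (90, 17, 77), (92, 10, 79), (94, 13, 79), (96, 13, 79), (98, 13, 78), (100, 13, 79), (102, 13, 78), (104, 19, 79), (106, 10, 76), (108, 13, 78)]
[(array([407.2, 114.8]), 186), (array([426.5, 123.9]), 137)]
```

```bash
python3 -c "
from h import *
go([.5414,-.2278,.184],-.155)"
```

```text
d [-0.1365  0.0012  0.1238] rot [-0.002  0.    -0.002] q7 -0.25
```

>>> advance --pt "0.055 -0.06 0.001 0 0 0 0" --pt "0.055 -0.12 0.001 0.02 0 0 0" --pt "0.055 -0.1365 0.001 0.06 0 0 0" --pt "0.055 -0.1365 0.001 0.1 0 0 0" --pt "0.055 -0.1365 0.001 0.123 0 0 0" --pt "0.055 -0.1365 0.001 0.123 0 0 0" --pt "0.02 -0.1365 0.001 0.123 0 0 0" --pt "0.02 -0.1365 0.001 0.123 0 0 0" --pt "0.02 -0.1365 0.001 0.123 0 0 0" --pt "0.02 -0.1365 0.001 0.123 0 0 0" --force 30

```text
time: 36.72
tool_pos: [0.541, -0.2287, 0.1863]
orientation: [0.761, 0.649, -0.001, -0.0]
ft_force: [-7.1, -0.3, 4.8]
width: 0.0282
grip_force: 29.3
```

```bash
python3 -c "
from h import *
st()"
```

```text
t 36.73 p [ 0.541  -0.2287  0.1863] y [ 0.988 -0.158 -0.002] z [-0.002 -0.001 -1.   ] F [-7.1 -0.3  4.8] w 0.0282 g 29.3 q [ 0.85  0.48 -0.66  1.74  0.33  1.05 -0.08]
```

>>> advance --pt "0.02 0.0125 0 -0.0061 0 0 0" --pt "0.02 0.0288 0 -0.0091 0 0 0" --pt "0.02 0.0452 0 -0.0071 0 0 0" --pt "0.02 0.0604 0 -0.0003 0 0 0" --pt "0.02 0.0728 0 0.0106 0 0 0" --pt "0.02 0.0804 0 0.0223 0 0 0" --pt "0.02 0.0804 0 0.0223 0 0 0"

```text
time: 37.6
tool_pos: [0.554, -0.1463, 0.1633]
orientation: [0.76, 0.65, -0.001, -0.001]
ft_force: [-9.2, 6.7, 7.1]
width: 0.0279
grip_force: 52.5
```

```bash
python3 -c "
from h import *
st()"
```

```text
t 37.6 p [ 0.554  -0.1463  0.1633] y [ 0.988 -0.155 -0.002] z [-0.002  0.001 -1.   ] F [-9.2  6.7  7.1] w 0.0279 g 52.5 q [ 0.73  0.48 -0.67  1.79  0.35  0.99 -0.24]
```

>>> advance --pt "0.02 0.003 0 0.0077 0 0 0" --pt "0.02 0.0045 0 0.0136 0 0 0" --pt "0.02 0.0045 0 0.0136 0 0 0"

```text
time: 37.98
tool_pos: [0.5547, -0.1417, 0.1501]
orientation: [0.76, 0.65, -0.0, -0.001]
ft_force: [-9.2, 9.6, 7.8]
width: 0.0278
grip_force: 56.2
```

```bash
python3 -c "
from h import *
st()"
```

```text
t 37.98 p [ 0.5547 -0.1417  0.1501] y [ 0.988 -0.155 -0.002] z [-0.002  0.001 -1.   ] F [-9.2  9.6  7.8] w 0.0278 g 56.2 q [ 0.71  0.5  -0.67  1.8   0.37  0.97 -0.26]
```

>>> advance --pt "0.02 0 0 0.0015 0 0 0" --pt "0.02 0 0 0.003 0 0 0" --pt "0.02 0 0 0.003 0 0 0"

```text
time: 38.35
tool_pos: [0.5548, -0.1413, 0.1475]
orientation: [0.76, 0.65, -0.0, -0.001]
ft_force: [-9.3, 11.6, 10.4]
width: 0.0286
grip_force: 56.8
```

```bash
python3 -c "
from h import *
st()"
```

```text
t 38.35 p [ 0.5548 -0.1413  0.1475] y [ 0.988 -0.154 -0.002] z [-0.002  0.001 -1.   ] F [-9.3 11.6 10.4] w 0.0286 g 56.8 q [ 0.71  0.5  -0.66  1.8   0.37  0.96 -0.26]
```

>>> advance --pt "0.05 0 0 0 0 0 0" --pt "0.05 0 0 0 0 0 0" --pt "0.05 0 0 -0.04 0 0 0" --pt "0.05 0 0 -0.09 0 0 0" --pt "0.05 0 0 -0.1 0 0 0" --pt "0.05 0 0 -0.1 0 0 0"

```text
time: 39.1
tool_pos: [0.555, -0.1446, 0.2467]
orientation: [0.761, 0.649, -0.001, 0.0]
ft_force: [0.2, -1.3, -1.1]
width: 0.0499
grip_force: 0.0
```

Run:
```python
from h import *
st(); im,cp=shot("wrist","w16"); np.savez("w16.npz",K=cp[0],R=cp[1],t=cp[2])
g=cv2.cvtColor(im,cv2.COLOR_RGB2HSV)
ey=np.array([.1544,.988,0]);c=np.array([.5693,-.044,0])
for th in (0,.1,.2,.3):
    o=[]
    for a,u in [(57,-2),(57,18),(52,18),(43,2),(29,2),(0,2)]:
        i=(a*np.cos(th)-u*np.sin(th))/1e3; up=(a*np.sin(th)+u*np.cos(th))/1e3
        o.append(proj("wrist",c-ey*(.154-i)+[0,0,.149+up],cp).round(1).tolist())
    print(th,o)
print("lug top",[proj("wrist",c-ey*d+[0,0,z],cp).round(1).tolist() for d,z in [(.115,.1585),(.121,.1585),(.115,.153)]])
for u in (266,278,290): print(u,[(v,int(g[v,u,1]),int(g[v,u,2])) for v in range(196,280,2)])
go([.598,.1393,.26],-.155)
```

```text
t 39.1 p [ 0.555  -0.1446  0.2467] y [ 0.987 -0.158 -0.001] z [-0.001 -0.001 -1.   ] F [ 0.2 -1.3 -1.1] w 0.0499 g 0.0 q [ 0.76  0.39 -0.71  1.71  0.28  1.15 -0.19]
0 [[276.4, 206.6], [276.4, 215.1], [276.4, 221.6], [276.5, 225.1], [276.6, 241.3], [276.7, 272.7]]
0.1 [[276.4, 209.0], [276.3, 220.5], [276.4, 226.8], [276.5, 227.6], [276.6, 243.2], [276.7, 272.9]]
0.2 [[276.4, 212.2], [276.4, 226.8], [276.4, 232.7], [276.5, 230.7], [276.6, 245.4], [276.7, 273.1]]
0.3 [[276.4, 216.2], [276.4, 233.8], [276.4, 239.2], [276.5, 234.3], [276.6, 248.0], [276.7, 273.3]]
lug top [[276.5, 233.5], [276.5, 240.6], [276.5, 230.8]]
266 [(196, 9, 115), (198, 11, 116), (200, 9, 117), (202, 11, 116), (204, 9, 116), (206, 7, 115), (208, 5, 94), (210, 8, 68), (212, 8, 64), (214, 8, 66), (216, 4, 71), (218, 0, 80), (220, 9, 81), (222, 6, 80), (224, 9, 82), (226, 3, 83), (228, 6, 84), (230, 6, 83), (232, 3, 82), (234, 6, 85), (236, 6, 84), (238, 9, 86), (240, 6, 8
[... 872 characters left out ...]
147), (278, 35, 187)]
290 [(196, 11, 116), (198, 9, 114), (200, 7, 113), (202, 9, 113), (204, 14, 113), (206, 11, 112), (208, 5, 93), (210, 8, 68), (212, 8, 68), (214, 8, 65), (216, 4, 72), (218, 6, 85), (220, 9, 84), (222, 10, 79), (224, 0, 81), (226, 6, 83), (228, 0, 82), (230, 3, 82), (232, 3, 83), (234, 3, 83), (236, 3, 83), (238, 6, 83), (240, 3, 82), (242, 3, 83), (244, 6, 83), (246, 6, 83), (248, 6, 81), (250, 6, 82), (252, 9, 81), (254, 6, 85), (256, 3, 83), (258, 3, 83), (260, 5, 107), (262, 6, 136), (264, 6, 136), (266, 6, 136), (268, 9, 142), (270, 4, 130), (272, 6, 131), (274, 7, 141), (276, 22, 150), (278, 35, 188)]
d [ 0.2872 -0.0018 -0.0145] rot [-0.002  0.001 -0.003] q7 -0.19
```

The right hasp is flat: its tab spans rows 208–216, where 0 rad predicts 207–215, and the lug shows through the slot. The left one is next.

>>> advance --pt "0.055 0.06 0 -0.02 0 0 0" --pt "0.055 0.12 0 -0.02 0 0 0" --pt "0.055 0.18 0 -0.02 0 0 0" --pt "0.055 0.24 0 -0.02 0 0 0" --pt "0.055 0.285 0 -0.02 0 0 0" --pt "0.055 0.285 0 0 0 0 0" --pt "0.055 0.285 0 0 0 0 0"

```text
time: 40.02
tool_pos: [0.5987, 0.1361, 0.2435]
orientation: [0.761, 0.649, -0.003, -0.001]
ft_force: [1.1, -0.4, -0.1]
width: 0.055
grip_force: 0.0
```

```bash
python3 -c "
from h import *
st()
go([.598,.1393,.184],-.155)"
```

```text
t 40.02 p [0.5987 0.1361 0.2435] y [ 0.988 -0.157 -0.006] z [-0.006 -0.001 -1.   ] F [ 1.1 -0.4 -0.1] w 0.055 g 0.0 q [ 0.28  0.49 -0.77  1.6   0.36  1.2  -0.72]
d [ 0.0031 -0.0008  0.0595] rot [-0.006  0.002 -0.003] q7 -0.72
```

>>> advance --pt "0.055 0.003 -0.001 0.03 0 0 0" --pt "0.055 0.003 -0.001 0.059 0 0 0" --pt "0.055 0.003 -0.001 0.059 0 0 0" --pt "0.02 0.003 -0.001 0.059 0 0 0" --pt "0.02 0.003 -0.001 0.059 0 0 0" --pt "0.02 0.003 -0.001 0.059 0 0 0" --pt "0.02 0.003 -0.001 0.059 0 0 0" --force 30

```text
time: 40.9
tool_pos: [0.5987, 0.1406, 0.1885]
orientation: [0.761, 0.649, -0.001, -0.001]
ft_force: [-5.9, 2.3, 3.2]
width: 0.0286
grip_force: 29.4
```

```bash
python3 -c "
from h import *
st()"
```

```text
t 40.9 p [0.5987 0.1406 0.1885] y [ 0.988 -0.157 -0.002] z [-0.002  0.    -1.   ] F [-5.9  2.3  3.2] w 0.0286 g 29.4 q [ 0.26  0.55 -0.74  1.66  0.41  1.09 -0.76]
```

>>> advance --pt "0.02 -0.0125 0 -0.0061 0 0 0" --pt "0.02 -0.0288 0 -0.0091 0 0 0" --pt "0.02 -0.0452 0 -0.0071 0 0 0" --pt "0.02 -0.0604 0 -0.0003 0 0 0" --pt "0.02 -0.0728 0 0.0106 0 0 0" --pt "0.02 -0.0804 0 0.0223 0 0 0" --pt "0.02 -0.0834 0 0.03 0 0 0" --pt "0.02 -0.0849 0 0.0359 0 0 0" --pt "0.02 -0.0849 0 0.0385 0 0 0" --pt "0.02 -0.0849 0 0.0385 0 0 0"

```text
time: 42.15
tool_pos: [0.5852, 0.0533, 0.1495]
orientation: [0.762, 0.648, -0.002, 0.0]
ft_force: [-9.1, -8.6, 10.2]
width: 0.0286
grip_force: 52.4
```

```bash
python3 -c "
from h import *
st()"
```

```text
t 42.15 p [0.5852 0.0533 0.1495] y [ 0.987 -0.16  -0.002] z [-0.003 -0.003 -1.   ] F [-9.1 -8.6 10.2] w 0.0286 g 52.4 q [ 0.4   0.54 -0.72  1.76  0.42  1.   -0.64]
```

>>> advance --pt "0.05 0 0 0 0 0 0" --pt "0.05 0 0 0 0 0 0" --pt "0.05 0 0 -0.04 0 0 0" --pt "0.05 0 0 -0.09 0 0 0" --pt "0.05 -0.03 0 -0.12 0 0 0" --pt "0.05 -0.03 0 -0.12 0 0 0" --pt "0.05 -0.03 0 -0.12 0 0 0"

```text
time: 43.02
tool_pos: [0.5808, 0.0267, 0.2683]
orientation: [0.761, 0.649, -0.001, -0.001]
ft_force: [0.8, -0.2, -0.7]
width: 0.0502
grip_force: 0.0
```

Run:
```python
from h import *
st(); im,cp=shot("wrist","w17")
g=cv2.cvtColor(im,cv2.COLOR_RGB2HSV)
ey=np.array([.1544,.988,0]);c=np.array([.5693,-.044,0])
for th in (0,.1,.2,.3):
    o=[]
    for a,u in [(0,2),(29,2),(43,2),(52,18),(57,18),(57,-2)]:
        i=(a*np.cos(th)-u*np.sin(th))/1e3; up=(a*np.sin(th)+u*np.cos(th))/1e3
        o.append(proj("wrist",c+ey*(.154-i)+[0,0,.149+up],cp).round(1).tolist())
    print(th,o)
print("lug",[proj("wrist",c+ey*d+[0,0,z],cp).round(1).tolist() for d,z in [(.115,.1585),(.121,.1585),(.115,.153)]])
for u in (266,277): print(u,[(v,int(g[v,u,1]),int(g[v,u,2])) for v in range(110,230,2)])
l,rr=[proj("wrist",c+ey*0.01+ex_*1+[0,0,.147],cp) for ex_ in (np.array([.988,-.1544,0])*-.013,np.array([.988,-.1544,0])*.013)]
v=int(l[1]); print(l,rr,[(q,int(g[v,q,1]),int(g[v,q,2])) for q in range(int(l[0])-8,int(rr[0])+10,2)])
```

```text
t 43.02 p [0.5808 0.0267 0.2683] y [ 0.988 -0.157 -0.002] z [-0.002 -0.    -1.   ] F [ 0.8 -0.2 -0.7] w 0.0502 g 0.0 q [ 0.5   0.4  -0.78  1.66  0.3   1.2  -0.51]
0 [[277.4, 105.5], [277.5, 141.7], [277.6, 158.9], [277.6, 174.0], [277.7, 180.3], [277.7, 174.7]]
0.1 [[277.4, 105.3], [277.5, 141.7], [277.6, 159.3], [277.6, 172.7], [277.7, 179.3], [277.7, 176.1]]
0.2 [[277.4, 105.1], [277.5, 141.3], [277.6, 159.1], [277.6, 170.7], [277.6, 177.5], [277.7, 176.9]]
0.3 [[277.4, 104.8], [277.5, 140.6], [277.6, 158.4], [277.6, 167.9], [277.6, 174.8], [277.7, 176.9]]
lug [[277.6, 155.5], [277.5, 147.9], [277.6, 154.4]]
266 [(110, 7, 141), (112, 5, 148), (114, 7, 149), (116, 5, 149), (118, 7, 150), (120, 7, 150), (122, 5, 150), (124, 5, 149), (126, 5, 149), (128, 7, 149), (130, 5, 149), (132, 5, 150), (134, 7, 149), (136, 5, 149), (138, 7, 150), (140, 3, 149), (142, 5, 150), (144, 3, 150), (146, 7, 151), (148, 7, 151), (150, 7, 151), (152, 5, 150)
[... 1203 characters left out ...]
3, 45), (194, 12, 44), (196, 21, 49), (198, 17, 44), (200, 17, 45), (202, 27, 47), (204, 6, 42), (206, 17, 45), (208, 6, 45), (210, 17, 44), (212, 17, 45), (214, 6, 45), (216, 11, 46), (218, 12, 43), (220, 6, 46), (222, 17, 46), (224, 11, 47), (226, 17, 45), (228, 12, 44)]
[263.8841691  267.71241335] [292.09172121 267.62303512] [(255, 154, 71), (257, 192, 81), (259, 203, 84), (261, 202, 86), (263, 98, 91), (265, 11, 111), (267, 10, 122), (269, 9, 118), (271, 9, 88), (273, 10, 49), (275, 0, 45), (277, 27, 48), (279, 17, 46), (281, 11, 45), (283, 8, 62), (285, 9, 113), (287, 10, 122), (289, 11, 116), (291, 36, 100), (293, 160, 75), (295, 214, 68), (297, 180, 58), (299, 140, 71), (301, 51, 60)]
```

>>> advance --pt "0.01 0.028 0 0.03 0 0 0" --pt "0.005 0.028 0 0.07 0 0 0" --pt "0 0.028 0 0.09 0 0 0" --pt "0 0.028 0 0.096 0 0 0" --pt "0 0.028 0 0.099 0 0 0" --pt "0 0.028 0 0.101 0 0 0" --pt "0 0.028 0 0.101 0 0 0"

```text
time: 43.95
tool_pos: [0.5855, 0.0541, 0.1683]
orientation: [0.761, 0.649, -0.001, -0.0]
ft_force: [0.5, -0.8, 0.2]
width: 0.0003
grip_force: 0.0
```

```bash
python3 -c "
from h import *
st()"
```

```text
t 43.95 p [0.5855 0.0541 0.1683] y [ 0.988 -0.157 -0.001] z [-0.001 -0.    -1.   ] F [ 0.5 -0.8  0.2] w 0.0003 g 0.0 q [ 0.41  0.52 -0.73  1.75  0.4   1.03 -0.63]
```

>>> advance --pt "0 0 0 0.001 0 0 0" --pt "0 0 0 0.002 0 0 0" --pt "0 0 0 0.002 0 0 0"

```text
time: 44.32
tool_pos: [0.5855, 0.054, 0.1662]
orientation: [0.761, 0.649, -0.001, -0.0]
ft_force: [-2.0, -1.6, 7.5]
width: 0.0001
grip_force: 3.7
```

```bash
python3 -c "
from h import *
st()"
```

```text
t 44.33 p [0.5855 0.054  0.1662] y [ 0.988 -0.158 -0.001] z [-0.001 -0.001 -1.   ] F [-2.  -1.6  7.5] w 0.0001 g 3.7 q [ 0.41  0.52 -0.73  1.75  0.4   1.03 -0.63]
```

The left tab takes load at 0.166–0.167 m, which is its flat height. I'll retreat and hand in.

>>> advance --pt "0.02 0 0 -0.06 0 0 0" --pt "0.02 0 0 -0.12 0 0 0" --pt "0.02 0 0 -0.18 0 0 0" --pt "0.02 -0.03 -0.04 -0.2 0 0 0" --pt "0.02 -0.03 -0.04 -0.2 0 0 0" --pt "0.02 -0.03 -0.04 -0.2 0 0 0" --pt "0.02 -0.03 -0.04 -0.2 0 0 0"

```text
time: 45.2
tool_pos: [0.5417, 0.0313, 0.365]
orientation: [0.76, 0.649, -0.001, -0.001]
ft_force: [-0.2, -0.1, -0.5]
width: 0.0198
grip_force: 0.0
```

```bash
python3 -c "
from h import *
st(); print(r.hand_in())"
```

```text
t 45.2 p [0.5417 0.0313 0.365 ] y [ 0.988 -0.157 -0.003] z [-0.003  0.    -1.   ] F [-0.2 -0.1 -0.5] w 0.0198 g 0.0 q [ 0.57  0.25 -0.83  1.61  0.19  1.36 -0.44]
the job is handed in; nothing more can be done
None
```

I handed the job in at 45 s of robot time: all three red-capped bottles are in their own compartments, the bar is in both notches and both hasps are down over its lugs; `hand_in()` returned no verdict, so I can't say whether it passed.

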